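# Set up sample jars and inspection light

### The arm

A 6-joint arm with a two-finger parallel gripper is mounted at the origin on the work surface. World frame = base frame: x ahead of the robot, y to its left, z up, the work surface at z = 0. Lengths are in mm, angles in rad, forces in N, time in s.
With the tool pointing down it reaches from about 375 to 975 mm from the base axis. Payload 3.8 kg.
Tool frame: the origin (TCP) lies between the finger pads; the fingertips stand 19 mm ahead of it and the grasp point (between the pads) is the TCP; z points along the fingers, y is the direction in which the jaws open and shut (so a half turn about z gives the same grasp; the last joint's range is limited). The gripper opens to 88 mm and grips with 3 to 60 N. Pads are 18 mm wide; open, the fingers measure 123 mm over their backs; the gripper's body (75 mm by 187 mm) begins 45 mm behind the grasp point.
Start: joints at [-1.205, 0.264, 1.604, -0, 1.274, -0.037], TCP at [264.591, -620.975, 221.906] pointing down, gripper open.
Joint ranges: [-2.63, 2.63], [-0.94, 2.18], [0.31, 2.57], [-1.31, 4.45], [0, 2.66], [-2.55, 2.55]. Speed limits (rad/s): [2.57, 2.57, 3.14, 3.14, 3.14, 3.14].

### API

Orientations are given as a unit quaternion [w, x, y, z].
In Python, from plant import get_state, capture, camera_params, ticket gives the robot as it stands.
- The arm moves only by the tool step_arm, never from a script. Its argument "plan" is a list that holds one entry, the list of rows, each a list of 7 numbers: the shift along the tool's x, y, z in m, then the turn, a rotation vector about the tool's x, y, z in rad, then the finger opening in m, from 0 to 0.0881. In form: [[[x, y, z, ax, ay, az, grip], ...]]. A call has 1 to 8 rows; each row shifts and turns the commanded pose from where the row before left it, along the tool's axes as they then stand; what a row does not reach is not made up. A row lasts 1/8 s, in which the tool goes at most 62.5 mm and 10.7 degrees, less where a joint would pass 70% of its speed; a pose out of reach is approached as far as the arm can. A call is refused whole if a number of a shift passes 0.0625 or a number of a turn 0.188, either way. A call with a gripper value outside its range is refused whole. The fingers move at their own pace and stop on an object; "force" is the grip in N (left out, the last holds). Time passes only in rows, so rows that do not move let the fingers close. It gives the time, the measured TCP pose, the force and the opening at its end, in the units of the state.
- get_state(): the state, without advancing time (a new reading comes with each control period).
- capture(name): name is "side" or "top"; returns the picture (400x640x3 uint8, red, green, blue); there is no depth.
- camera_params(name): a dict with "mtx" (3x3 intrinsics, pixels), "k1" (the pictures are not rectified: a ray, as slopes to the right and down, at radius r is drawn at 1 + k1 r^2 times it, then the intrinsics apply), "extrinsics" (4x4, takes a point from camera to world coordinates). Camera axes: x right, y up, looking along -z (the intrinsics and any distortion apply to the point x, -y, -z); pixel columns grow to the right and rows downward; lengths in mm; the calibration is good to about 2 mm. A picture is of the moment at which its call begins. camera_params takes no time and is no camera call.
- ticket.close_job(): hands the job in, once; it reports no verdict.
The state is a dict: "clock": time; "joint_pos": joint angles; "joint_vel": joint speeds; "joint_efforts": joint torques, N m; "tool_pos": TCP position; "tcp_rot": TCP orientation; "ft_force": force on the tool from outside, world axes, zero at the start; "torque": the same for the moment, N m; "opening": finger opening in mm.
Only numpy, scipy, OpenCV 4.12 (cv2) and the standard library are available. Lean on these libraries where they do the work, as an engineer would, in place of code of your own. Each camera call takes 0.05 s, during which the arm holds its last target.

### The job

Stand all the small amber sample jars upright in a neat row on the low grey metal shelf, one in the middle of each marked bay, starting at the end with the stop plate and leaving no bay empty between them. Set the inspection light for checking them: swivel it so that its white face looks towards the middle of the shelf, and lean it 20 degrees forward of upright. Leave the large solvent bottle, the beaker and the box of pipette tips where they are.

Things in the scene. Friction and masses are not known exactly. Their poses are not given: they have to be found in the camera images.
- jar0: squat amber glass sample jar with a blue screw lid and a paper label, one of six alike (four to six are present in a run), about 160 g, 70 mm tall: straight round body 52 mm across up to 52 mm above its foot, lid 44 mm across, from 54 to 70 mm. Origin: centre of its underside, z up its axis. It stands on the bench at the start.
- jar1: squat amber glass sample jar with a blue screw lid and a paper label, one of six alike (four to six are present in a run), about 160 g, 70 mm tall: straight round body 52 mm across up to 52 mm above its foot, lid 44 mm across, from 54 to 70 mm. Origin: centre of its underside, z up its axis. It stands on the bench at the start.
- jar2: squat amber glass sample jar with a blue screw lid and a paper label, one of six alike (four to six are present in a run), about 160 g, 70 mm tall: straight round body 52 mm across up to 52 mm above its foot, lid 44 mm across, from 54 to 70 mm. Origin: centre of its underside, z up its axis. It stands on the bench at the start.
- jar3: squat amber glass sample jar with a blue screw lid and a paper label, one of six alike (four to six are present in a run), about 160 g, 70 mm tall: straight round body 52 mm across up to 52 mm above its foot, lid 44 mm across, from 54 to 70 mm. Origin: centre of its underside, z up its axis. It stands on the bench at the start.
- jar4: squat amber glass sample jar with a blue screw lid and a paper label, one of six alike (four to six are present in a run), about 160 g, 70 mm tall: straight round body 52 mm across up to 52 mm above its foot, lid 44 mm across, from 54 to 70 mm. Origin: centre of its underside, z up its axis. It stands on the bench at the start.
- jar5: squat amber glass sample jar with a blue screw lid and a paper label, one of six alike (four to six are present in a run), about 160 g, 70 mm tall: straight round body 52 mm across up to 52 mm above its foot, lid 44 mm across, from 54 to 70 mm. Origin: centre of its underside, z up its axis. It stands on the bench at the start.
- shelf: low fixed grey metal shelf, 120 mm deep (x), 390 mm long (y), top 20 mm above the bench; thin dark lines mark six 64 mm wide bays in a row along its length. An upright stop plate, 6 mm thick, 60 mm tall above the bench, closes the +y end; no other walls. Origin: on the bench under its centre; x away from the robot at yaw 0, z up. Turned by up to 0.12 rad.
- bay0 (a point): centre of bay 0 on the shelf's top surface (bay 0 is next to the stop plate, bay 5 at the open end); axes as the shelf's
- bay1 (a point): centre of bay 1 on the shelf's top surface (bay 0 is next to the stop plate, bay 5 at the open end); axes as the shelf's
- bay2 (a point): centre of bay 2 on the shelf's top surface (bay 0 is next to the stop plate, bay 5 at the open end); axes as the shelf's
- bay3 (a point): centre of bay 3 on the shelf's top surface (bay 0 is next to the stop plate, bay 5 at the open end); axes as the shelf's
- bay4 (a point): centre of bay 4 on the shelf's top surface (bay 0 is next to the stop plate, bay 5 at the open end); axes as the shelf's
- bay5 (a point): centre of bay 5 on the shelf's top surface (bay 0 is next to the stop plate, bay 5 at the open end); axes as the shelf's
- mid (a point): middle of the shelf's top surface, on the line between bays 2 and 3; axes as the shelf's
- stand: fixed round base, 170 mm across, of the inspection light. Origin: centre of its underside, on the vertical swivel axis. A fork turning on it carries the light panel: 180 mm wide, 120 tall, 16 thick, white face in front, black ribbed back, steel carrying handle on top. The panel tilts about a level axis that crosses the swivel axis 70 mm above the bench.
- swivel (a joint): swivel of the light panel on its base, rad: at 0 the white face looks along the base's -x; positive turns it anticlockwise seen from above; range -1.7 to 1.7; stiff (0.2 N m of friction), it stays where it is left
- tilt (a joint): tilt of the light panel, rad: 0 is upright, positive leans its top forward, towards the side its white face looks to, so the face looks downward; negative leans it back; range -0.7 to 0.7; stiff (0.6 N m of friction), it stays where it is left
- handle (a point): middle of the round handle bar over the light panel: 12 mm thick, 130 mm long, parallel to the tilt axis, 170 mm from it, 34 mm clear of the panel, a post at each end. Axes turn with the panel: y along the bar, z from tilt axis up to bar, -x the way the white face looks. Pinched from above, the bar can pivot between the fingers as the panel tilts.
- face (a point): centre of the light panel's white face, 70 mm from the tilt axis and 9 mm in front of it; axes as handle (-x is the way it looks)
- solvent: bystander: large amber bottle with blue cap, 86 mm across, 200 mm tall, loose; origin: centre of underside
- beaker: bystander: glass beaker, 70 mm across, 85 mm tall, loose; origin: centre of underside
- tipbox: bystander: grey box with a white top and rows of yellow pipette tips, 90 x 120 x 54 mm, loose; origin: centre of underside

How it is judged (in metres and radians):
At the end, for the whole second after the job is handed in: Every jar at rest on the shelf, upright (0.1 rad), within 15 mm of a bay centre; bays filled from the stop, none skipped. Middle of the shelf in front of the light and within 35 mm of the upright plane square to its face through its middle. Tilt 20 degrees forward within 5; all at rest ((horizontal distance between jar0 and bay0 below 0.015 m or horizontal distance between jar0 and bay1 below 0.015 m or horizontal distance between jar0 and bay2 below 0.015 m or horizontal distance between jar0 and bay3 below 0.015 m or horizontal distance between jar0 and bay4 below 0.015 m or horizontal distance between jar0 and bay5 below 0.015 m) and z of jar0 in the frame of shelf between 0.015 and 0.026 m and angle between each of jar0, jar1, jar2, jar3, jar4, jar5's own z axis and vertical below 0.1 rad and linear speed of each of jar0, jar1, jar2, jar3, jar4, jar5 below 0.03 m/s and (horizontal distance between jar1 and bay0 below 0.015 m or horizontal distance between jar1 and bay1 below 0.015 m or horizontal distance between jar1 and bay2 below 0.015 m or horizontal distance between jar1 and bay3 below 0.015 m or horizontal distance between jar1 and bay4 below 0.015 m or horizontal distance between jar1 and bay5 below 0.015 m) and z of jar1 in the frame of shelf between 0.015 and 0.026 m and (horizontal distance between jar2 and bay0 below 0.015 m or horizontal distance between jar2 and bay1 below 0.015 m or horizontal distance between jar2 and bay2 below 0.015 m or horizontal distance between jar2 and bay3 below 0.015 m or horizontal distance between jar2 and bay4 below 0.015 m or horizontal distance between jar2 and bay5 below 0.015 m) and z of jar2 in the frame of shelf between 0.015 and 0.026 m and (horizontal distance between jar3 and bay0 below 0.015 m or horizontal distance between jar3 and bay1 below 0.015 m or horizontal distance between jar3 and bay2 below 0.015 m or horizontal distance between jar3 and bay3 below 0.015 m or horizontal distance between jar3 and bay4 below 0.015 m or horizontal distance between jar3 and bay5 below 0.015 m) and z of jar3 in the frame of shelf between 0.015 and 0.026 m and (horizontal distance between jar4 and bay0 below 0.015 m or horizontal distance between jar4 and bay1 below 0.015 m or horizontal distance between jar4 and bay2 below 0.015 m or horizontal distance between jar4 and bay3 below 0.015 m or horizontal distance between jar4 and bay4 below 0.015 m or horizontal distance between jar4 and bay5 below 0.015 m) and z of jar4 in the frame of shelf between 0.015 and 0.026 m and (horizontal distance between jar5 and bay0 below 0.015 m or horizontal distance between jar5 and bay1 below 0.015 m or horizontal distance between jar5 and bay2 below 0.015 m or horizontal distance between jar5 and bay3 below 0.015 m or horizontal distance between jar5 and bay4 below 0.015 m or horizontal distance between jar5 and bay5 below 0.015 m) and z of jar5 in the frame of shelf between 0.015 and 0.026 m and horizontal distance between any of jar0, jar1, jar2, jar3, jar4, jar5 and bay0 below 0.015 m and horizontal distance between any of jar0, jar1, jar2, jar3, jar4, jar5 and bay1 below 0.015 m and horizontal distance between any of jar0, jar1, jar2, jar3, jar4, jar5 and bay2 below 0.015 m and horizontal distance between any of jar0, jar1, jar2, jar3, jar4, jar5 and bay3 below 0.015 m and (not (horizontal distance between any of jar0, jar1, jar2, jar3, jar4, jar5 and bay5 below 0.015 m) or horizontal distance between any of jar0, jar1, jar2, jar3, jar4, jar5 and bay4 below 0.015 m) and y of mid in the frame of face between -0.035 and 0.035 m and x of mid in the frame of face below 0 m and value of joint tilt between 0.262 and 0.436 rad and velocity of joint tilt between -0.03 and 0.03 rad/s and velocity of joint swivel between -0.03 and 0.03 rad/s); the robot touches nothing.
It fails at once if the large amber solvent bottle was moved more than 30 mm (distance of solvent from where it was at the start of the episode above 0.03 m).
It fails at once if the glass beaker was moved more than 30 mm (distance of beaker from where it was at the start of the episode above 0.03 m).
It fails at once if the grey pipette-tip box was moved more than 30 mm (distance of tipbox from where it was at the start of the episode above 0.03 m).
Of jar0, jar1, jar2, jar3, jar4, jar5 only 4 to 6 are there at a start; the rules pass over those that are not, and their reading is None.
At some moment in a run one of jar0, jar1, jar2, jar3, jar4, jar5 may be knocked a few centimetres aside while the robot is not near it.
It also fails if it takes over 210 s, if anything falls off the work surface, if the arm or the gripper's body presses on something with over 40 N, if the wrist force passes 120 N, or if a joint passes its speed limit or range.

## Working session

There is one attempt and no reset: what is moved stays moved. The work goes in short steps, Python scripts to look and compute and a tool call to move; the robot and the scene stay as the last step left them, time stands still between calls to the robot, and variables do not carry over. Pictures are saved under pics/ and viewed, and the job is handed in when it is done.

Besides the shell and the picture viewer there is one more tool, called as name(argument=value, ...), one argument or row to a line, values as JSON. step_arm: Moves the arm, as the interface text tells. Its arguments: {"type":"object","properties":{"plan":{"type":"array"},"force":{"type":"number"}},"required":["plan"]}

```bash
ls; mkdir -p pics; python3 - <<'E'
from plant import get_state, capture, camera_params
import cv2
s=get_state()
print(s)
for n in("side","top"):
    cv2.imwrite(f"pics/{n}0.png",capture(n)[:,:,::-1]); print(camera_params(n))
E
```

```text
pics
{'clock': 0.0, 'joint_pos': array([-1.20490381e+00,  2.64766800e-01,  1.60534353e+00, -9.40151155e-06,
        1.27368346e+00, -3.68970370e-02]), 'joint_vel': array([-0.00038862, -0.00015432, -0.00082361, -0.0009391 ,  0.0016701 ,
        0.00040358]), 'joint_efforts': array([-1.32430130e-03, -5.02126086e+01, -3.56871521e+01,  7.26999133e-02,
        2.96196202e-02, -1.74961301e-04]), 'tool_pos': array([ 264.32631791, -620.29909646,  220.59528886]), 'tcp_rot': array([-1.08497721e-03,  9.79787655e-01,  2.00037345e-01, -1.84658509e-04]), 'ft_force': array([ 0.42814952, -0.2683086 , -0.29819549]), 'torque': array([-0.00783579,  0.01810968, -0.06078276]), 'opening': 88.27421627741164}
{'mtx': array([[360.8623291 ,   0.        , 323.84550495],
       [  0.        , 360.8623291 , 198.53017668],
       [  0.        ,   0.        ,   1.        ]]), 'k1': -0.06950641078973024, 'extrinsics': array([[ 9.76285707e-01,  1.69671460e-01, -1.34453759e-01,
         4.78196998e+02],
       [-2.16439877e-01,  7.52173744e-01, -6.22405365e-01,
        -5.82350222e+02],
       [-4.47184009e-03,  6.36746617e-01,  7.71060146e-01,
         9.18532710e+02],
       [ 0.00000000e+00,  0.00000000e+00,  0.00000000e+00,
         1.00000000e+00]])}
{'mtx': array([[479.38609967,   0.        , 319.61125622],
       [  0.        , 479.38609967, 203.18724211],
       [  0.        ,   0.        ,   1.        ]]), 'k1': -0.018181229303541078, 'extrinsics': array([[ 1.54887566e-02,  9.82781338e-01, -1.84122078e-01,
         3.57769341e+02],
       [-9.99817966e-01,  1.72748408e-02,  8.10035403e-03,
         3.05122720e+01],
       [ 1.11415564e-02,  1.83963097e-01,  9.82870004e-01,
         1.48590639e+03],
       [ 0.00000000e+00,  0.00000000e+00,  0.00000000e+00,
         1.00000000e+00]])}
```

View pics/side0.png

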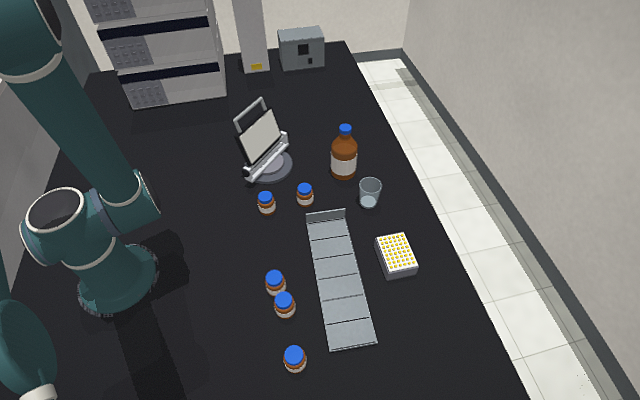

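View pics/top0.png

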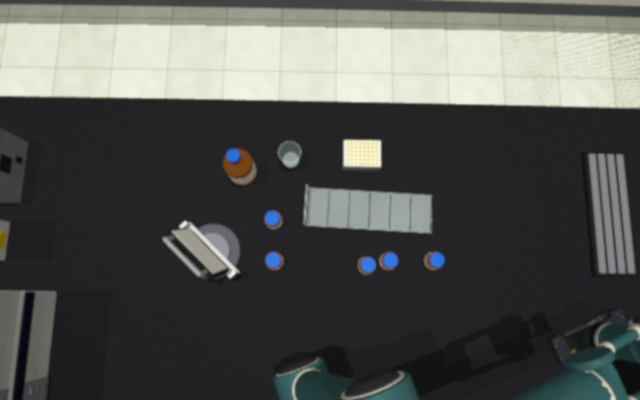

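```bash
cat > h.py <<'E'
import numpy as np, cv2
from plant import get_state, capture, camera_params
P={n:camera_params(n) for n in("side","top")}
def ray(n,uv):
    p=P[n];uv=np.atleast_2d(np.asarray(uv,float))
    K=p["mtx"];d=(uv-[K[0,2],K[1,2]])/[K[0,0],K[1,1]]
    s=d.copy()
    for _ in range(20): s=d/(1+p["k1"]*(s**2).sum(1,keepdims=True))
    c=np.c_[s[:,0],-s[:,1],-np.ones(len(s))]
    E=p["extrinsics"];return E[:3,3],c@E[:3,:3].T
def at_z(n,uv,z):
    o,d=ray(n,uv);t=(z-o[2])/d[:,2];return o+d*t[:,None]
def proj(n,X):
    p=P[n];X=np.atleast_2d(np.asarray(X,float));E=p["extrinsics"]
    c=(X-E[:3,3])@E[:3,:3];s=np.c_[c[:,0]/-c[:,2],-c[:,1]/-c[:,2]]
    s=s*(1+p["k1"]*(s**2).sum(1,keepdims=True));K=p["mtx"]
    return s*[K[0,0],K[1,1]]+[K[0,2],K[1,2]]
def tri(a,b):
    o1,d1=ray("side",a);o2,d2=ray("top",b);A=np.c_[d1[0],-d2[0]]
    t=np.linalg.lstsq(A,o2-o1,rcond=None)[0];p,q=o1+d1[0]*t[0],o2+d2[0]*t[1]
    return (p+q)/2,np.linalg.norm(p-q)
def lids(n,img,z=70):
    """lid blobs; top disc 44mm projection centroid (disc + a bit of rim)"""
    h=cv2.cvtColor(img,cv2.COLOR_RGB2HSV)
    m=cv2.inRange(h,(100,120,60),(125,255,255))
    k,l,st,c=cv2.connectedComponentsWithStats(m)
    out=[]
    for i in range(1,k):
        if st[i,4]>40:
            w=at_z(n,c[i],z)[0];out.append((c[i].round(1),st[i,4],w.round(1)))
    return out
def snap(tag,names=("side","top")):
    r={}
    for n in names:
        im=capture(n);r[n]=im;cv2.imwrite(f"pics/{n}_{tag}.png",im[:,:,::-1])
    return r
def crop(img,x0,y0,x1,y1,f,name):
    cv2.imwrite(name,cv2.resize(img[y0:y1,x0:x1,::-1],None,fx=f,fy=f,interpolation=cv2.INTER_CUBIC))
E
python3 - <<'E'
from h import *
for n in P:
    img=cv2.imread(f"pics/{n}0.png")[:,:,::-1].copy()
    # lid side is visible too: use z~64 for blob centre
    for r in lids(n,img,64 if n=="side" else 68): print(n,*r)
    if n=="side": crop(img,220,80,420,360,2,"pics/c_side.png"); crop(img,220,80,320,200,5,"pics/c_sidel.png")
    else: crop(img,290,170,450,280,5,"pics/c_top.png"); crop(img,150,190,290,300,5,"pics/c_topl.png")
E
```

```text
side [344.8 128.4] 127 [774.4 416.4  64. ]
side [304.1 188.3] 151 [575.6 161.9  64. ]
side [264.8 196.6] 156 [450.8 155.3  64. ]
side [273.4 277.2] 235 [ 440.8 -124.1   64. ]
side [283.  299.6] 250 [ 456.1 -191.2   64. ]
side [293.2 354.5] 311 [ 458.7 -328.9   64. ]
top [232.6 154.6] 172 [770.2 287.8  68. ]
top [271.6 217. ] 179 [578.8 161.9  68. ]
top [437.5 259.1] 201 [ 461.3 -332.3   68. ]
top [272.3 259.2] 175 [453.3 155.4  68. ]
top [390.6 259.2] 184 [ 458.9 -193.3   68. ]
top [368.2 264. ] 176 [ 443.7 -127.    68. ]
```

View pics/c_top.png

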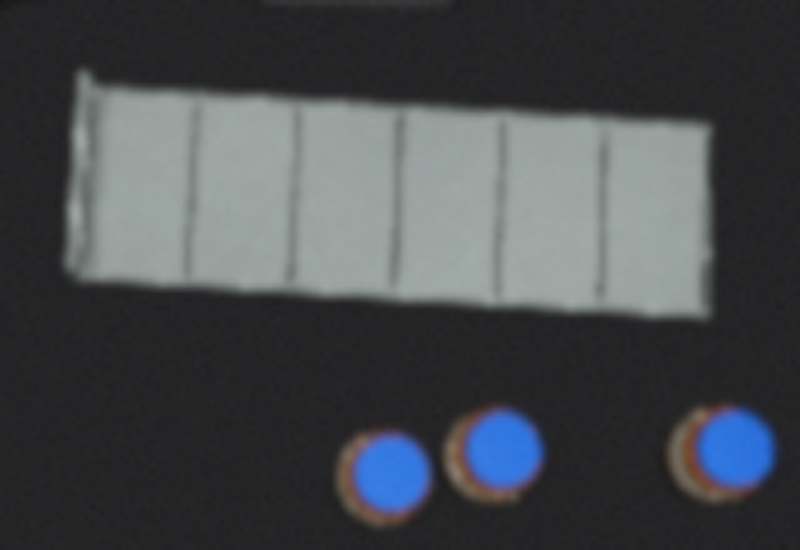

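View pics/c_topl.png

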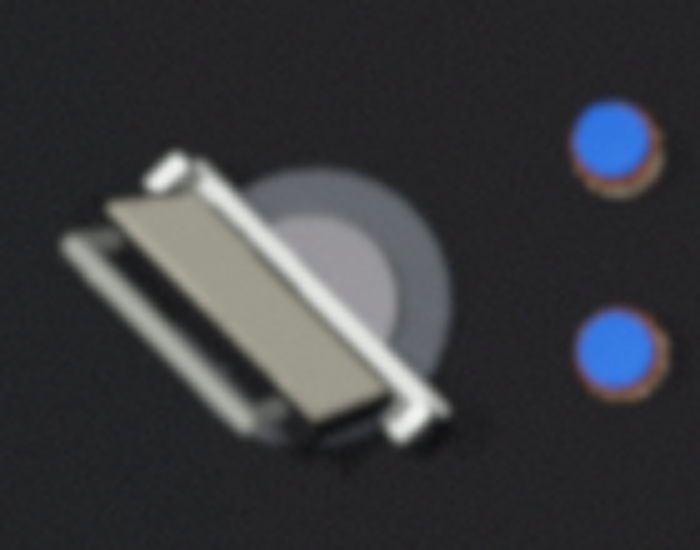

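View pics/c_sidel.png

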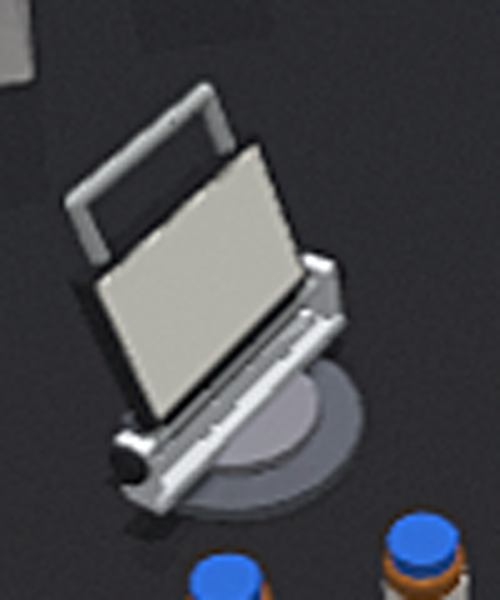

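View pics/c_side.png

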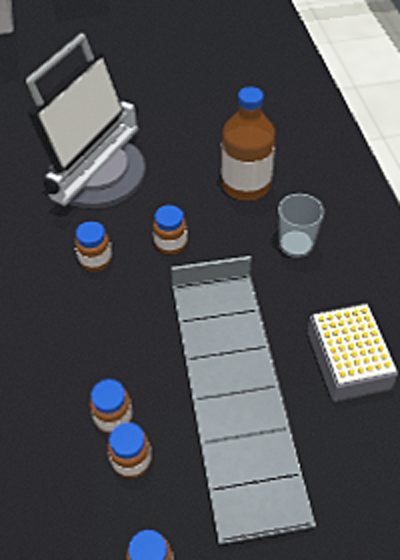

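```bash
python3 - <<'E'
from h import *
img=cv2.imread("pics/side0.png")[:,:,::-1].copy()
crop(img,295,200,395,355,3.8,"pics/c_sideshelf.png")
E
```

```text
(no output)
```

View pics/c_sideshelf.png

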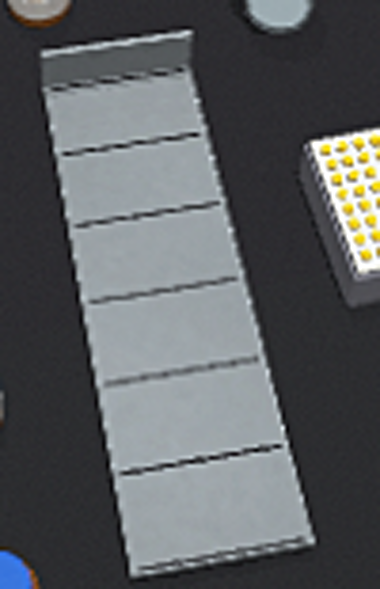

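```bash
cat > fit0.py <<'E'
from h import *
from scipy.optimize import least_squares
S=np.array([[52,90],[186,70],[62,153],[200,133],[75,226],[219,203],[90,302],[238,278],[105,383],[259,358],[120,473],[283,446],[138,568],[305,540]])/3.8+[295,200]-.3
T=np.array([[196,100],[188,280],[298,105],[290,282],[400,112],[394,288],[503,118],[497,292],[605,125],[600,298]])/5+[290,170]-.3
def mid(a): return (a[0::2]+a[1::2])/2
Sm,Tm=mid(S),mid(T)
Ws=at_z("side",Sm,20);Wt=at_z("top",Tm,20)
print(Ws.round(1));print(Wt.round(1))
ys=189-64*np.arange(7)
def pts(p,y): c,s=np.cos(p[2]),np.sin(p[2]);return np.c_[p[0]-s*y,p[1]+c*y]
for W,y in((Ws,ys),(Wt,ys[1:6])):
    r=least_squares(lambda p:(pts(p,y)-W[:,:2]).ravel(),[550,-100,0]);print(r.x,np.abs(r.fun).max().round(1))
Se=lambda x,y:np.array([x,y])/5+[220,80]-.4
Te=lambda x,y:np.array([x,y])/5+[150,190]-.4
a,ea=tri(Se(72,203),Te(73,240));b,eb=tri(Se(207,88),Te(245,432))
print(a,ea,b,eb)
# which matching? try swapped
a,ea=tri(Se(72,203),Te(245,432));b,eb=tri(Se(207,88),Te(73,240))
print(a,ea,b,eb,(a+b)/2)
print("knobmid top z70",at_z("top",Te(288,297),70))
print("base",at_z("top",Te(322,302),10))
E
python3 fit0.py
```

```text
[[ 622.2   55.    20. ]
 [ 618.    -6.3   20. ]
 [ 615.3  -71.5   20. ]
 [ 612.7 -135.3   20. ]
 [ 610.  -198.5   20. ]
 [ 607.  -263.    20. ]
 [ 603.6 -326.4   20. ]]
[[ 618.6   -8.2   20. ]
 [ 617.5  -71.6   20. ]
 [ 614.5 -135.7   20. ]
 [ 612.5 -199.8   20. ]
 [ 609.5 -263.6   20. ]]
[ 6.12812340e+02 -1.32152200e+02 -4.64819722e-02] 1.6
[ 6.14602607e+02 -1.32764549e+02 -3.64068155e-02] 0.7
[444.73705538 427.81149254 179.67940173] 111.49110144603299 [441.46717608 311.48778387 312.66485991] 96.29699312136637
[397.14733192 329.50762938 234.70751623] 3.002159930500622 [491.99923248 423.9103647  238.74073861] 1.9941909585662498 [444.5732822  376.70899704 236.72412742]
knobmid top z70 [[479.8063031  348.06631748  70.        ]]
base [[482.26981963 340.47343531  10.        ]]
```

step_arm(
  plan=[
    [[0,0,0.009,0,0,-0.146,0.088],[0,0,0.009,0,0,-0.146,0.088],[0,0,0.009,0,0,-0.146,0.088],[0,0,0.009,0,0,-0.146,0.088],[0,0,0.009,0,0,-0.146,0.088],[0,0,0.009,0,0,-0.146,0.088],[0,0,0.009,0,0,-0.146,0.088],[0,0,0.009,0,0,-0.146,0.088]],
  ],
  force=20,
)

```text
clock: 1.1
tool_pos: [264.4, -620.5, 148.9]
tcp_rot: [-0.001, 0.705, 0.709, 0.0]
ft_force: [0.0, -0.2, -0.2]
opening: 87.9
```

```bash
cat > st.py <<'E'
from h import *
from scipy.spatial.transform import Rotation as R
s=get_state();q=s["tcp_rot"];M=R.from_quat([q[1],q[2],q[3],q[0]]).as_matrix()
print("t",round(float(s["clock"]),2),"tcp",s["tool_pos"].round(1),"open",round(float(s["opening"]),1),"az_y",np.arctan2(M[1,1],M[0,1]).round(4),"ztool",M[:,2].round(4),"F",s["ft_force"].round(1),"j",s["joint_pos"].round(2))
E
python3 st.py; python3 - <<'E'
from h import *
for n,z in(("side",64),("top",68)):
    for r in lids(n,capture(n),z): print(n,*r)
E
```

```text
t 1.1 tcp [ 264.4 -620.5  148.9] open 87.9 az_y 0.0048 ztool [-5.0e-04  1.2e-03 -1.0e+00] F [ 0.  -0.2 -0.2] j [-1.2   0.31  1.68 -0.    1.15 -1.21]
side [344.8 128.4] 127 [774.4 416.4  64. ]
side [304.1 188.3] 150 [575.5 161.8  64. ]
side [264.8 196.6] 156 [450.8 155.3  64. ]
side [273.5 277.2] 234 [ 441.  -124.1   64. ]
side [283.  299.6] 250 [ 456.1 -191.2   64. ]
side [293.2 354.5] 311 [ 458.7 -328.9   64. ]
top [232.6 154.5] 171 [770.3 287.8  68. ]
top [271.5 217. ] 178 [578.7 161.9  68. ]
top [437.5 259.1] 201 [ 461.3 -332.3   68. ]
top [272.3 259.2] 174 [453.3 155.3  68. ]
top [390.6 259.2] 182 [ 458.8 -193.3   68. ]
top [368.2 264.1] 177 [ 443.6 -127.1   68. ]
```

step_arm(
  plan=[
    [[0.0415,0.028,0,0,0,0,0.088],[0.0415,0.028,0,0,0,0,0.088],[0.0415,0.028,0,0,0,0,0.088],[0.0415,0.028,0,0,0,0,0.088],[0.0415,0.028,0,0,0,0,0.088],[0.0415,0.028,0,0,0,0,0.088],[0.0415,0.028,0,0,0,0,0.088],[0,0,0.03,0,0,0,0.088]],
  ],
)

```text
clock: 2.2
tool_pos: [464.5, -329.3, 122.8]
tcp_rot: [0.003, 0.707, 0.707, 0.001]
ft_force: [-0.0, -1.5, -0.7]
opening: 88.4
```

```bash
python3 st.py; python3 - <<'E'
from h import *
r=snap("e1"); crop(r["side"],200,200,400,400,3,"pics/e1.png")
E
```

```text
t 2.2 tcp [ 464.5 -329.3  122.8] open 88.4 az_y 0.001 ztool [ 0.0058 -0.0034 -1.    ] F [-0.  -1.5 -0.7] j [-0.66  0.14  1.94  0.    1.05 -0.66]
```

View pics/e1.png

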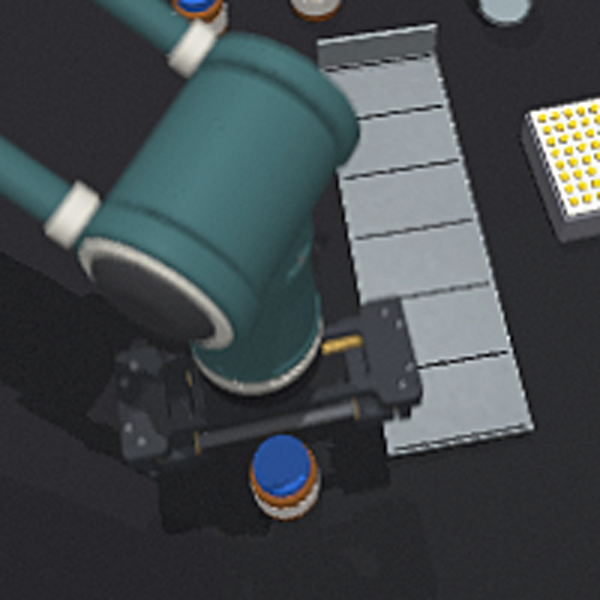

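step_arm(
  plan=[
    [[0,-0.003,0.021,0,0,0,0.088],[0,0,0.021,0,0,0,0.088],[0,0,0.02,0,0,0,0.088],[0,0,0.02,0,0,0,0.088],[0,0,0,0,0,0,0.045],[0,0,0,0,0,0,0.045],[0,0,0,0,0,0,0.045],[0,0,0,0,0,0,0.045]],
  ],
)

```text
clock: 3.3
tool_pos: [458.1, -331.0, 38.9]
tcp_rot: [0.001, 0.707, 0.707, 0.0]
ft_force: [1.0, 0.3, -0.6]
opening: 50.1
```

```bash
python3 st.py
```

```text
t 3.3 tcp [ 458.1 -331.    38.9] open 50.1 az_y -0.0003 ztool [ 0.0013 -0.001  -1.    ] F [ 1.   0.3 -0.6] j [-0.67  0.24  2.    0.    0.9  -0.67]
```

step_arm(
  plan=[
    [[0,0,0,0,0,0,0.045],[0,0,-0.03,0,0,0,0.045],[0,0,-0.04,0,0,0,0.045],[0,0,-0.04,0,0,0,0.045],[0.03,0.013,0,0,0,0,0.045],[0.045,0.02,0,0,0,0,0.045],[0.045,0.02,0,0,0,0,0.045],[0.045,0.02,0,0,0,0,0.045]],
  ],
)

```text
clock: 4.3
tool_pos: [531.0, -164.1, 148.1]
tcp_rot: [0.0, 0.707, 0.707, 0.0]
ft_force: [0.6, -0.4, -0.7]
opening: 44.9
```

step_arm(
  plan=[
    [[0.045,0.02,0,0,0,0,0.045],[0.045,0.02,0,0,0,0,0.045],[0.045,0.02,0,0,0,0,0.045],[0.035,0.017,0,0,0,0,0.045],[0.02,0.012,0,0,0,0,0.045],[0,0,0,0,0,0,0.045],[0,0,0,0,0,0,0.045]],
  ],
)

```text
clock: 5.18
tool_pos: [619.1, 23.5, 147.7]
tcp_rot: [-0.0, 0.707, 0.707, -0.001]
ft_force: [-0.3, -0.4, -0.2]
opening: 44.8
```

```bash
python3 st.py; python3 - <<'E'
from h import *
r=snap("e2"); crop(r["side"],240,100,440,300,3,"pics/e2.png")
E
```

```text
t 5.17 tcp [619.1  23.5 147.7] open 44.8 az_y -0.0004 ztool [-9.e-04 -6.e-04 -1.e+00] F [-0.3 -0.4 -0.2] j [-0.    0.22  1.8  -0.    1.12 -0.  ]
```

View pics/e2.png

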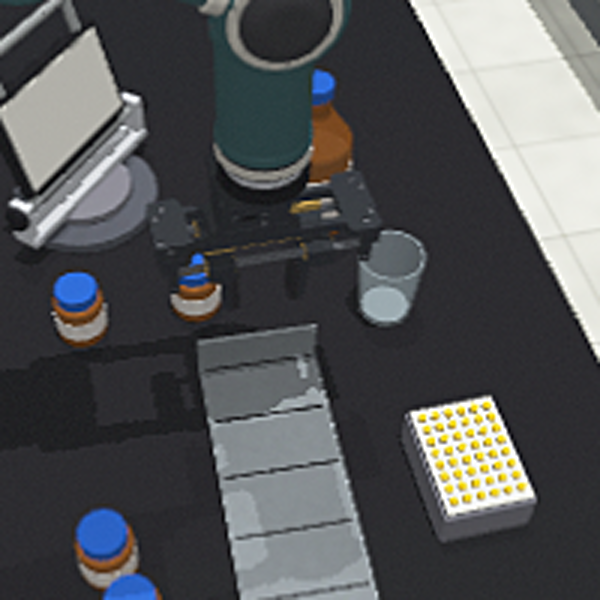

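```bash
python3 - <<'E'
from h import *
for n,z in(("side",64),("top",68)):
    im=cv2.imread(f"pics/{n}_e2.png")[:,:,::-1].copy()
    for r in lids(n,im,z): print(n,*r)
crop(im,250,180,450,300,4,"pics/e2t.png")
im=cv2.imread("pics/side_e2.png")[:,:,::-1].copy();crop(im,250,220,400,400,3,"pics/e2s.png")
E
```

```text
side [347.  128.4] 78 [782.4 414.5  64. ]
side [264.8 196.6] 156 [450.8 155.3  64. ]
side [273.5 277.2] 232 [ 441.1 -124.2   64. ]
side [283.1 299.8] 245 [ 456.2 -191.5   64. ]
side [293.2 354.3] 312 [ 458.8 -328.6   64. ]
top [232.6 154.6] 171 [770.1 287.7  68. ]
top [271.6 217. ] 179 [578.8 161.9  68. ]
top [437.4 259. ] 197 [ 461.5 -331.9   68. ]
top [272.4 259.2] 175 [453.2 155.2  68. ]
top [390.7 259.2] 182 [ 459.  -193.5   68. ]
top [368.2 264.1] 171 [ 443.5 -126.9   68. ]
```

View pics/e2t.png

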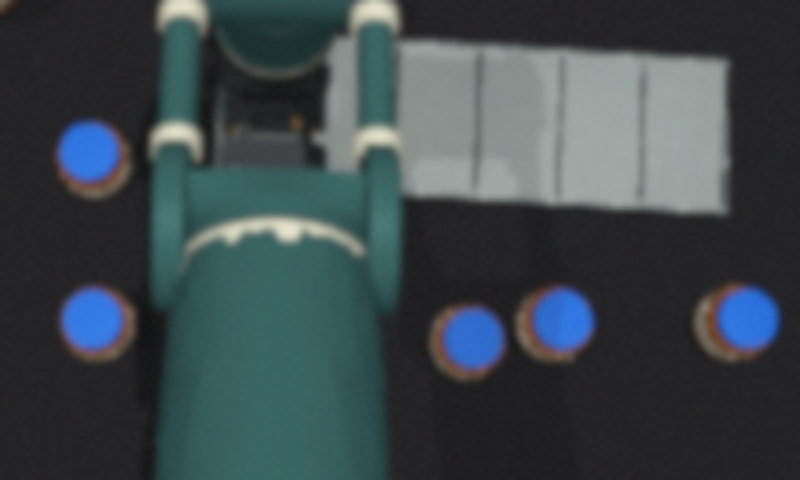

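View pics/e2s.png

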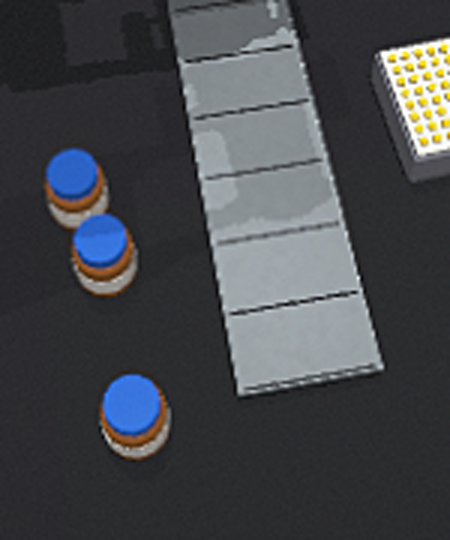

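```bash
python3 - <<'E'
from h import *
for X in ([463,-330,122],[463+44,-330,122-19],[463-44,-330,122-19],[463,-330,167],[463-60,-330,167],[463+60,-330,167]):
    p=proj("side",X)[0]; print(X,p.round(1),((p-[200,200])*3).round())
E
```

```text
[463, -330, 122] [293.3 346.8] [280. 440.]
[507, -330, 103] [313.5 345.1] [341. 435.]
[419, -330, 103] [274.1 353.7] [222. 461.]
[463, -330, 167] [291.7 340. ] [275. 420.]
[403, -330, 167] [262.8 346.2] [188. 439.]
[523, -330, 167] [320.2 333.8] [361. 401.]
```

step_arm(
  plan=[
    [[0.035,-0.0105,0,0,0,0,0.088],[0.035,-0.0105,0,0,0,0,0.088],[0.035,-0.0105,0,0,0,0,0.088],[0.0335,-0.0105,0,0,0,0,0.088],[0,0,0.035,0,0,0,0.088],[0,0,0.035,0,0,0,0.088],[0,0,0.02,0,0,0,0.088],[0,0,0.018,0,0,0,0.088]],
  ],
)

```text
clock: 6.28
tool_pos: [577.8, 162.3, 39.3]
tcp_rot: [0.0, 0.707, 0.707, 0.0]
ft_force: [-0.0, 0.7, 1.0]
opening: 87.9
```

step_arm(
  plan=[
    [[0,0,0,0,0,0,0.03],[0,0,0,0,0,0,0.03],[0,0,0,0,0,0,0.03],[0,0,0,0,0,0,0.03],[0,0,0,0,0,0,0.03],[0,0,0,0,0,0,0.03],[0,0,0,0,0,0,0.03],[0,0,0,0,0,0,0.03]],
  ],
  force=25,
)

```text
clock: 7.28
tool_pos: [577.8, 163.2, 40.5]
tcp_rot: [0.0, 0.707, 0.707, 0.0]
ft_force: [-2.2, 0.5, 5.5]
opening: 43.1
```

```bash
python3 st.py; python3 - <<'E'
from h import *
r=snap("e3"); crop(r["side"],240,100,400,260,4,"pics/e3.png")
E
```

```text
t 7.28 tcp [577.8 163.2  40.5] open 43.1 az_y -0.0 ztool [ 4.e-04  2.e-04 -1.e+00] F [-2.2  0.5  5.5] j [0.23 0.3  1.92 0.   0.92 0.23]
```

View pics/e3.png

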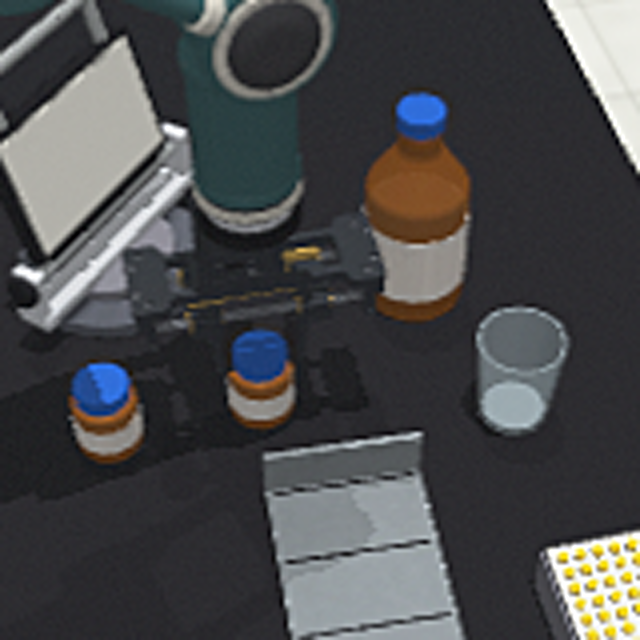

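```bash
python3 - <<'E'
from h import *
im=cv2.imread("pics/side_e3.png")
x0,y0,f=260,140,8
c=cv2.resize(im[y0:y0+70,x0:x0+95],None,fx=f,fy=f,interpolation=cv2.INTER_CUBIC)
c=cv2.convertScaleAbs(c,alpha=2.0,beta=20)
def d(X,col):
    p=((proj("side",X)[0]-[x0,y0]+.5)*f).astype(int); cv2.circle(c,tuple(int(v) for v in p),4,col,-1)
t=np.array([577.8,163.2,40.5])
d(t,(0,255,0))
for s in(-1,1): 
    d(t+[s*22,0,-19],(0,0,255)); d(t+[s*22,0,0],(255,0,255))
    for w in(-1,1): d(t+[s*93,w*37,45],(255,255,0))
cv2.imwrite("pics/e3o.png",c)
im=cv2.imread("pics/top_e3.png")
c=cv2.resize(im[170:290,200:350],None,fx=4,fy=4,interpolation=cv2.INTER_CUBIC)
cv2.imwrite("pics/e3t.png",cv2.convertScaleAbs(c,alpha=2.0,beta=20))
E
```

```text
(no output)
```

View pics/e3o.png

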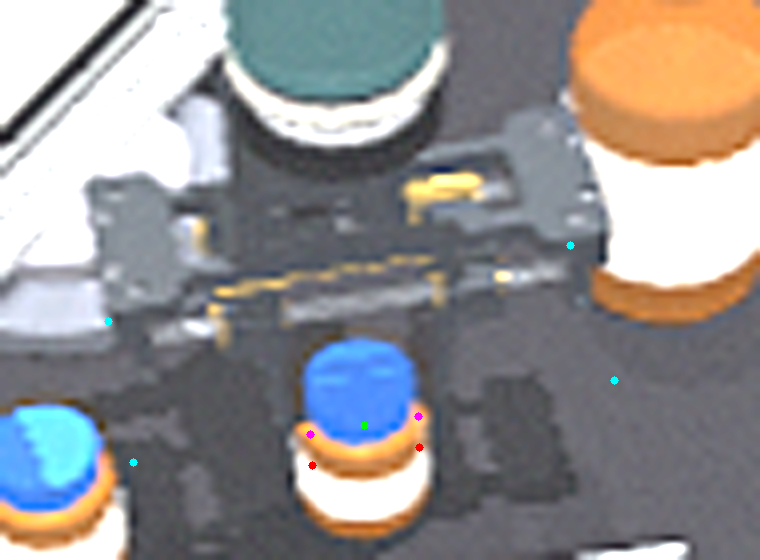

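View pics/e3t.png

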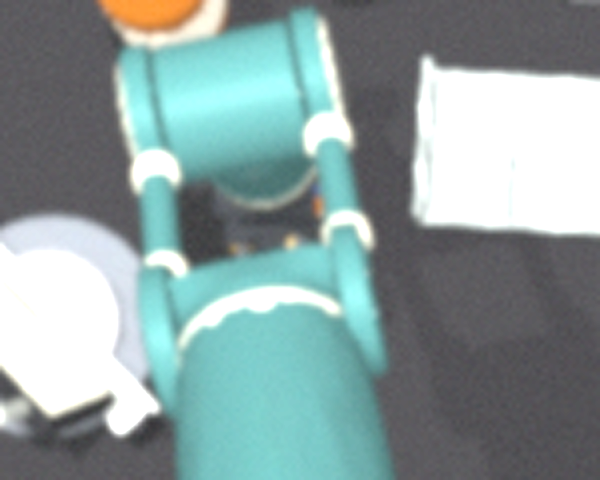

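```bash
python3 - <<'E'
from h import *
im=cv2.imread("pics/side_e3.png")
x0,y0,f=262,160,12
c=im[y0:y0+45,x0:x0+60].astype(float)/255
c=(np.clip(c,0,1)**0.45*255).astype(np.uint8)
c=cv2.resize(c,None,fx=f,fy=f,interpolation=cv2.INTER_CUBIC)
cv2.imwrite("pics/e3g.png",c)
im=cv2.imread("pics/side_e2.png")
x0,y0,f=280,140,8
c=im[y0:y0+70,x0:x0+100].astype(float)/255
c=(np.clip(c,0,1)**0.45*255).astype(np.uint8)
c=cv2.resize(c,None,fx=f,fy=f,interpolation=cv2.INTER_CUBIC)
def d(X,col):
    p=((proj("side",X)[0]-[x0,y0]+.5)*f).astype(int); cv2.circle(c,tuple(int(v) for v in p),4,col,-1)
t=np.array([619.1,23.5,147.7])
d(t,(0,255,0))
for s in(-1,1): 
    d(t+[s*22,0,-19],(0,0,255)); d(t+[s*22,0,0],(255,0,255))
    for w in(-1,1): d(t+[s*93,w*37,45],(255,255,0))
cv2.imwrite("pics/e2g.png",c)
E
```

```text
(no output)
```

View pics/e3g.png

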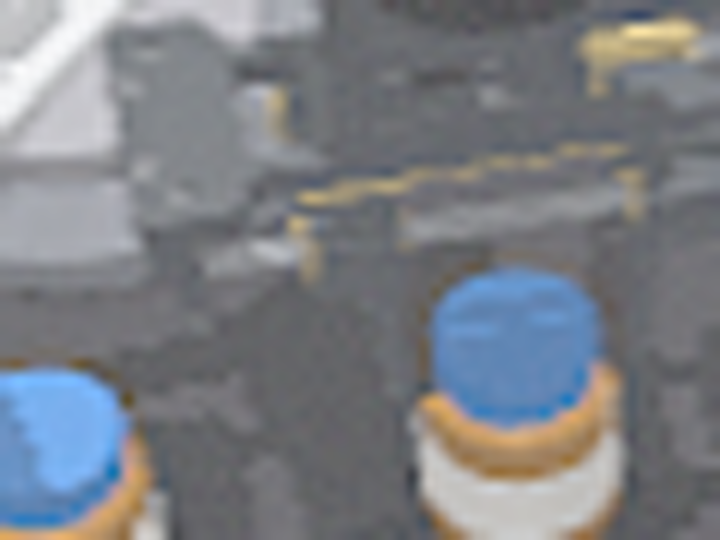

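View pics/e2g.png

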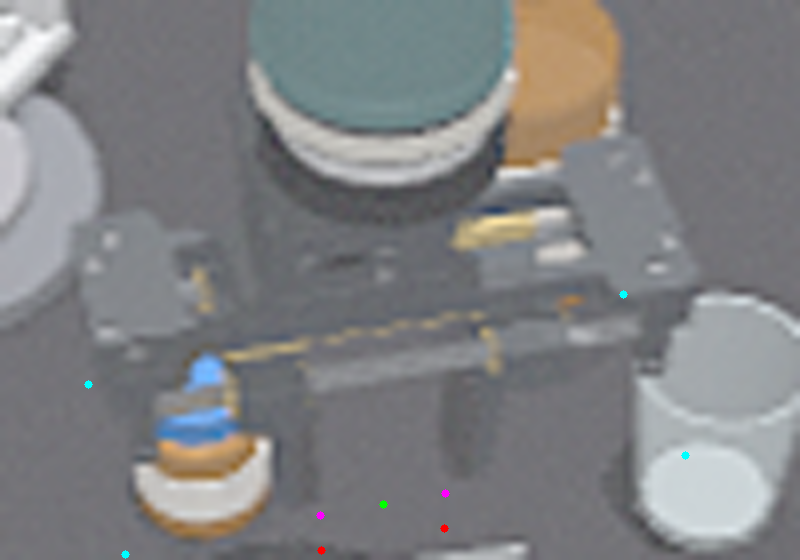

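step_arm(
  plan=[
    [[0,0,0,0,0,0,0.088],[0,0,0,0,0,0,0.088],[0,0,0,0,0,0,0.088],[0,0,0,0,0,0,0.088],[0,0,0.006,0,0,0,0.088],[0,0,0.007,0,0,0,0.088],[0,0,0,0,0,0,0.088]],
  ],
)

```text
clock: 8.25
tool_pos: [576.6, 162.8, 25.7]
tcp_rot: [-0.001, 0.707, 0.707, -0.001]
ft_force: [-0.7, 0.7, 0.2]
opening: 87.9
```

step_arm(
  plan=[
    [[0,0,0,0,0,0,0.03],[0,0,0,0,0,0,0.03],[0,0,0,0,0,0,0.03],[0,0,0,0,0,0,0.03],[0,0,0,0,0,0,0.03],[0,0,0,0,0,0,0.03],[0,0,0,0,0,0,0.03]],
  ],
  force=25,
)

```text
clock: 9.12
tool_pos: [577.6, 163.0, 27.1]
tcp_rot: [-0.0, 0.707, 0.707, 0.0]
ft_force: [-0.5, -0.1, 1.4]
opening: 51.4
```

```bash
python3 st.py; python3 - <<'E'
from h import *
r=snap("e4"); crop(r["side"],262,150,352,220,8,"pics/e4.png")
E
```

```text
t 9.12 tcp [577.6 163.   27.1] open 51.4 az_y -0.0 ztool [ 0.  0. -1.] F [-0.5 -0.1  1.4] j [0.23 0.31 1.93 0.   0.9  0.23]
```

View pics/e4.png

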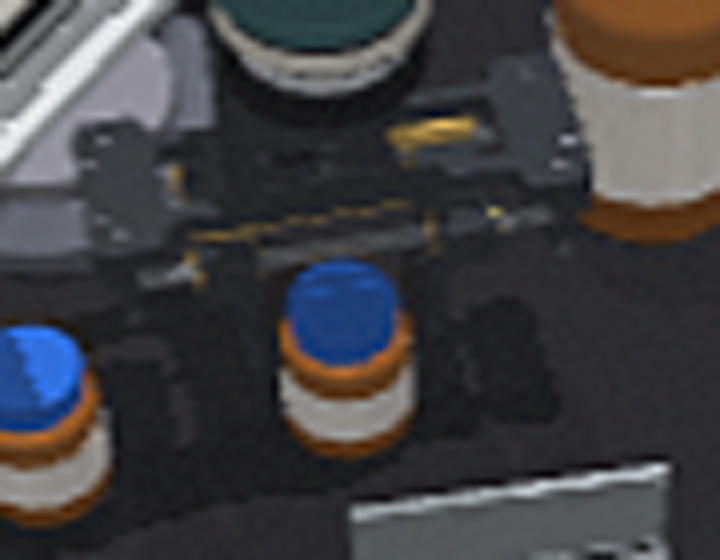

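step_arm(
  plan=[
    [[0,0,-0.03,0,0,0,0.03],[0,0,-0.035,0,0,0,0.03],[0,0,-0.035,0,0,0,0.03],[-0.03,0.009,0,0,0,0,0.03],[-0.04,0.013,0,0,0,0,0.03],[-0.04,0.013,0,0,0,0,0.03],[-0.0286,0.0077,0,0,0,0,0.03],[0,0,0,0,0,0,0.03]],
  ],
)

```text
clock: 10.22
tool_pos: [620.4, 22.4, 126.1]
tcp_rot: [-0.0, 0.708, 0.706, -0.0]
ft_force: [-0.2, 0.3, -2.1]
opening: 51.3
```

```bash
python3 st.py; python3 - <<'E'
from h import *
r=snap("e5"); crop(r["side"],262,150,382,250,6,"pics/e5.png")
E
```

```text
t 10.22 tcp [620.4  22.4 126.1] open 51.3 az_y -0.0029 ztool [-7.e-04 -4.e-04 -1.e+00] F [-0.2  0.3 -2.1] j [-0.    0.24  1.82 -0.    1.08 -0.  ]
```

View pics/e5.png

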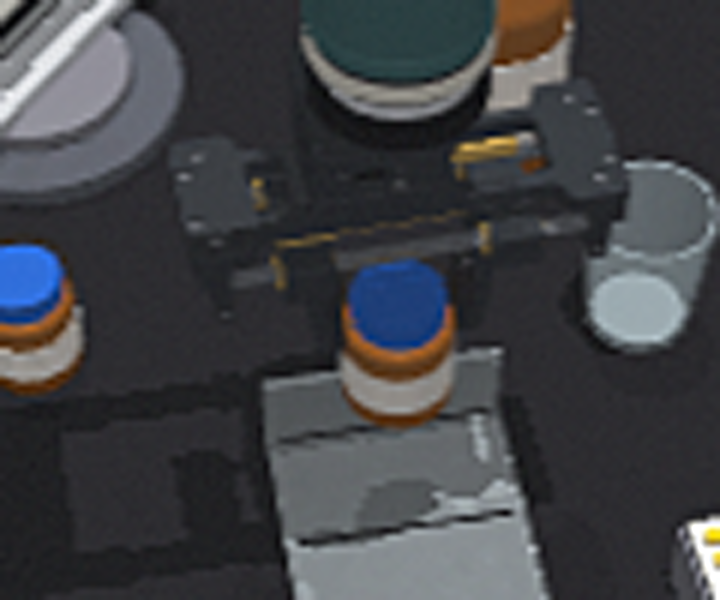

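step_arm(
  plan=[
    [[0.001,0,0.03,0,0,0,0.03],[0,0,0.025,0,0,0,0.03],[0,0,0.012,0,0,0,0.03],[0,0,0.006,0,0,0,0.03],[0,0,0.004,0,0,0,0.03],[0,0,0,0,0,0,0.03],[0,0,0,0,0,0,0.03]],
  ],
)

```text
clock: 11.2
tool_pos: [621.0, 25.4, 50.8]
tcp_rot: [0.0, 0.707, 0.707, 0.001]
ft_force: [0.2, 0.6, -1.8]
opening: 50.5
```

```bash
python3 st.py; python3 - <<'E'
from h import *
r=snap("e6"); 
print(*lids("side",r["side"],84),sep="\n")
E
```

```text
t 11.2 tcp [621.   25.4  50.8] open 50.5 az_y -0.0001 ztool [ 0.0014  0.     -1.    ] F [ 0.2  0.6 -1.8] j [0.   0.32 1.87 0.   0.95 0.  ]
(array([264.8, 196.6]), np.int32(156), array([451.4, 138. ,  84. ]))
(array([327.9, 216.2]), np.int32(163), array([620.7,  24.2,  84. ]))
(array([273.5, 277.2]), np.int32(233), array([ 441.8, -134.9,   84. ]))
(array([283. , 299.6]), np.int32(250), array([ 456.7, -200.4,   84. ]))
(array([293.2, 354.4]), np.int32(311), array([ 459.2, -334.5,   84. ]))
```

step_arm(
  plan=[
    [[0,0,0.003,0,0,0,0.03],[0,0,0.001,0,0,0,0.088],[0,0,0,0,0,0,0.088],[0,0,0,0,0,0,0.088],[0,0,-0.02,0,0,0,0.088],[0,0,-0.03,0,0,0,0.088],[0,0,-0.03,0,0,0,0.088],[0.02,-0.025,0,0,0,0,0.088]],
  ],
)

```text
clock: 12.3
tool_pos: [599.8, 44.9, 131.6]
tcp_rot: [0.003, 0.708, 0.706, 0.004]
ft_force: [-0.1, 0.5, 0.4]
opening: 87.6
```

step_arm(
  plan=[
    [[0.037,-0.048,0,0,0,0,0.088],[0.037,-0.048,0,0,0,0,0.088],[0.0355,-0.047,0,0,0,0,0.088],[0,0,0.025,0,0,0,0.088],[0,0,0.03,0,0,0,0.088],[0,0,0.03,0,0,0,0.088],[0,0,0.017,0,0,0,0.088],[0,0,0,0,0,0,0.088]],
  ],
)

```text
clock: 13.3
tool_pos: [451.7, 154.7, 23.6]
tcp_rot: [-0.0, 0.707, 0.707, -0.001]
ft_force: [-0.1, 0.1, 0.6]
opening: 88.1
```

```bash
python3 st.py; python3 - <<'E'
from h import *
r=snap("e7"); 
for n in r: print(n,*lids(n,r[n],64),sep="\n")
crop(r["side"],230,150,380,250,5,"pics/e7.png")
E
```

```text
t 13.3 tcp [451.7 154.7  23.6] open 88.1 az_y -0.0001 ztool [-1.6e-03 -5.0e-04 -1.0e+00] F [-0.1  0.1  0.6] j [ 0.28  0.11  2.19 -0.    0.84  0.28]
side
(array([344.8, 128.4]), np.int32(128), array([774.5, 416.6,  64. ]))
(array([264.8, 196.8]), np.int32(148), array([450.7, 154.2,  64. ]))
(array([327.6, 216.5]), np.int32(175), array([623.,  38.,  64.]))
(array([273.5, 277.2]), np.int32(233), array([ 441. , -124.2,   64. ]))
(array([283. , 299.6]), np.int32(250), array([ 456.1, -191.2,   64. ]))
(array([293.2, 354.4]), np.int32(311), array([ 458.7, -328.6,   64. ]))
top
(array([232.6, 154.6]), np.int32(171), array([771.2, 288.5,  64. ]))
(array([318.1, 202.6]), np.int32(157), array([625.8,  23.3,  64. ]))
(array([437.4, 259. ]), np.int32(197), array([ 461.8, -333. ,   64. ]))
(array([390.6, 259.2]), np.int32(183), array([ 459.2, -194.1,   64. ]))
(array([368.2, 264.1]), np.int32(177), array([ 443.8, -127.5,   64. ]))
```

View pics/e7.png

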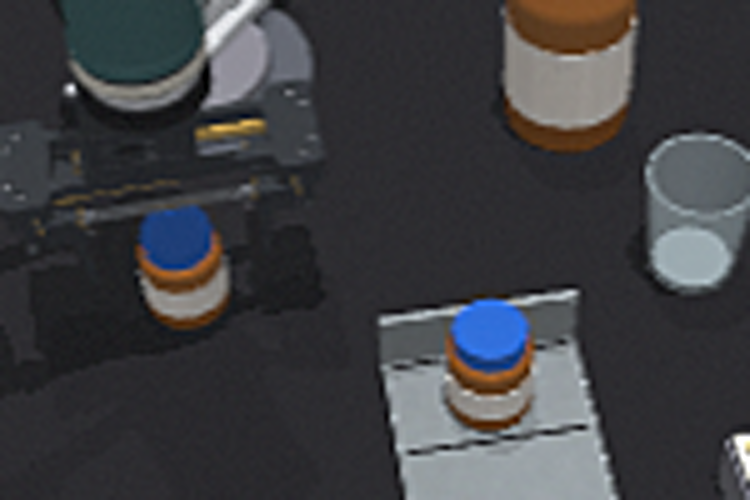

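step_arm(
  plan=[
    [[0,0,0,0,0,0,0.03],[0,0,0,0,0,0,0.03],[0,0,0,0,0,0,0.03],[0,0,0,0,0,0,0.03],[0,0,0,0,0,0,0.03],[0,0,0,0,0,0,0.03]],
  ],
)

```text
clock: 14.15
tool_pos: [452.4, 155.0, 24.1]
tcp_rot: [0.0, 0.707, 0.707, 0.0]
ft_force: [-0.7, 0.7, 2.2]
opening: 51.2
```

step_arm(
  plan=[
    [[0,0,-0.03,0,0,0,0.03],[0,0,-0.04,0,0,0,0.03],[0,0,-0.04,0,0,0,0.03],[-0.03,0.026,0,0,0,0,0.03],[-0.045,0.038,0,0,0,0,0.03],[-0.045,0.038,0,0,0,0,0.03],[-0.045,0.038,0,0,0,0,0.03],[-0.029,0.0255,0,0,0,0,0.03]],
  ],
)

```text
clock: 15.15
tool_pos: [618.8, -41.4, 133.1]
tcp_rot: [-0.0, 0.708, 0.707, -0.0]
ft_force: [0.2, 0.2, -1.6]
opening: 51.1
```

step_arm(
  plan=[
    [[0,0,0,0,0,0,0.03],[0,0,0.025,0,0,0,0.03],[0,0,0.03,0,0,0,0.03],[0,0,0.016,0,0,0,0.03],[0,0,0.007,0,0,0,0.03],[0,0,0.004,0,0,0,0.03],[0,0,0,0,0,0,0.03]],
  ],
)

```text
clock: 16.02
tool_pos: [618.3, -39.0, 52.6]
tcp_rot: [0.0, 0.707, 0.707, 0.0]
ft_force: [0.1, -0.2, -0.2]
opening: 51.4
```

```bash
python3 st.py; python3 - <<'E'
from h import *
r=snap("e8"); 
print(*lids("side",r["side"],84),sep="\n")
crop(r["side"],230,150,380,250,5,"pics/e8.png")
E
```

```text
t 16.02 tcp [618.3 -39.   52.6] open 51.4 az_y 0.0001 ztool [ 1.1e-03 -1.0e-04 -1.0e+00] F [ 0.1 -0.2 -0.2] j [-0.1   0.31  1.88  0.    0.95 -0.1 ]
(array([332.1, 234.3]), np.int32(148), array([618.3, -39.4,  84. ]))
(array([273.5, 277.2]), np.int32(234), array([ 441.8, -134.8,   84. ]))
(array([283.1, 299.8]), np.int32(243), array([ 456.7, -200.7,   84. ]))
(array([293.2, 354.4]), np.int32(311), array([ 459.2, -334.6,   84. ]))
```

View pics/e8.png

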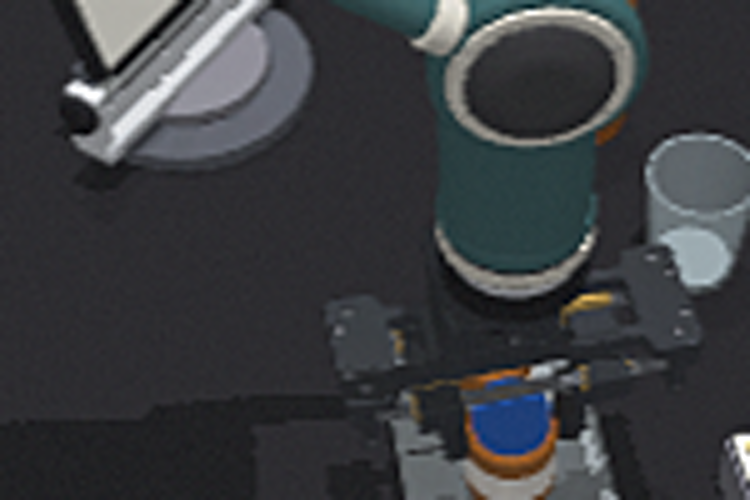

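step_arm(
  plan=[
    [[0,0,0.005,0,0,0,0.03],[0,0,0.0035,0,0,0,0.03],[0,0,0,0,0,0,0.088],[0,0,0,0,0,0,0.088],[0,0,0,0,0,0,0.088],[0,0,-0.03,0,0,0,0.088],[0,0,-0.03,0,0,0,0.088],[0,0,-0.03,0,0,0,0.088]],
  ],
)

```text
clock: 17.12
tool_pos: [617.6, -39.0, 134.1]
tcp_rot: [-0.0, 0.707, 0.707, -0.0]
ft_force: [-0.4, 0.4, -0.1]
opening: 88.0
```

step_arm(
  plan=[
    [[-0.02,-0.042,0,0,0,0,0.088],[-0.025,-0.045,0,0,0,0,0.088],[-0.025,-0.045,0,0,0,0,0.088],[-0.0165,-0.044,0,0,0,0,0.088],[0,0,0.03,0,0,0,0.088],[0,0,0.03,0,0,0,0.088],[0,0,0.03,0,0,0,0.088],[0,0,0.02,0,0,0,0.088]],
  ],
)

```text
clock: 18.12
tool_pos: [441.0, -125.4, 22.1]
tcp_rot: [-0.001, 0.707, 0.707, -0.0]
ft_force: [-0.7, -0.4, -0.3]
opening: 87.8
```

```bash
python3 st.py; python3 - <<'E'
from h import *
r=snap("e9"); 
for n in r: print(n,*lids(n,r[n],64),sep="\n")
crop(r["side"],240,150,390,270,5,"pics/e9.png")
E
```

```text
t 18.12 tcp [ 441.  -125.4   22.1] open 87.8 az_y -0.0002 ztool [-1.2e-03  4.0e-04 -1.0e+00] F [-0.7 -0.4 -0.3] j [-0.33  0.08  2.23  0.    0.83 -0.33]
side
(array([344.8, 128.4]), np.int32(128), array([774.5, 416.2,  64. ]))
(array([327.6, 216.5]), np.int32(175), array([623.,  38.,  64.]))
(array([331.7, 234.5]), np.int32(192), array([620.3, -26.9,  64. ]))
(array([274.1, 280.5]), np.int32(126), array([ 441.2, -133.9,   64. ]))
(array([283.1, 299.8]), np.int32(243), array([ 456.2, -191.5,   64. ]))
(array([293.2, 354.3]), np.int32(312), array([ 458.8, -328.6,   64. ]))
top
(array([232.6, 154.6]), np.int32(171), array([771.2, 288.5,  64. ]))
(array([318.2, 202.6]), np.int32(158), array([625.8,  23.2,  64. ]))
(array([339.4, 204. ]), np.int32(161), array([622.8, -41. ,  64. ]))
(array([437.3, 259. ]), np.int32(197), array([ 461.9, -332.9,   64. ]))
```

View pics/e9.png

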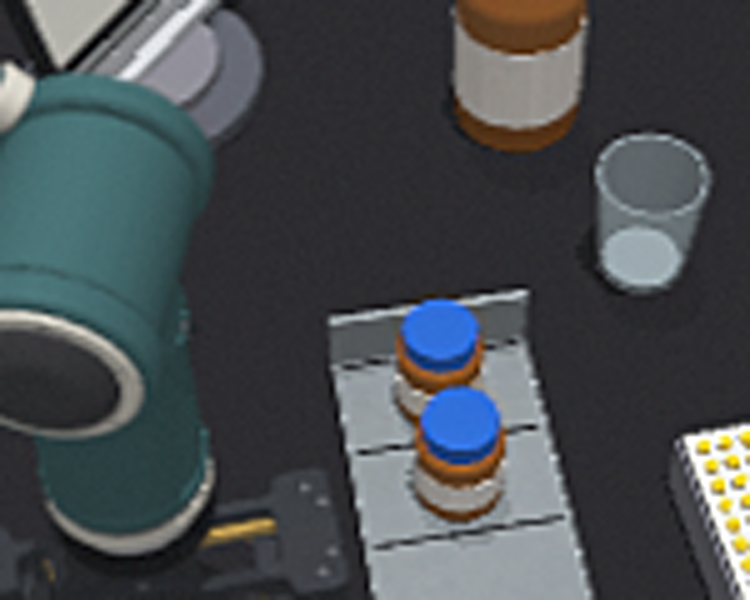

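step_arm(
  plan=[
    [[0,0,0,0,0,0,0.03],[0,0,0,0,0,0,0.03],[0,0,0,0,0,0,0.03],[0,0,0,0,0,0,0.03],[0,0,0,0,0,0,0.03],[0,0,0,0,0,0,0.03]],
  ],
)

```text
clock: 18.98
tool_pos: [442.4, -125.8, 24.0]
tcp_rot: [0.0, 0.707, 0.707, 0.0]
ft_force: [-0.5, 0.5, 5.8]
opening: 50.8
```

step_arm(
  plan=[
    [[0,0,-0.03,0,0,0,0.03],[0,0,-0.04,0,0,0,0.03],[0,0,-0.04,0,0,0,0.03],[0.005,0.035,0,0,0,0,0.03],[0.006,0.05,0,0,0,0,0.03],[0.006,0.05,0,0,0,0,0.03],[0.005,0.0385,0,0,0,0,0.03],[0,0,0,0,0,0,0.03]],
  ],
)

```text
clock: 19.98
tool_pos: [616.9, -103.0, 132.1]
tcp_rot: [-0.0, 0.707, 0.708, -0.0]
ft_force: [0.4, -0.1, -1.8]
opening: 51.1
```

step_arm(
  plan=[
    [[0,0,0.03,0,0,0,0.03],[0,0,0.03,0,0,0,0.03],[0,0,0.014,0,0,0,0.03],[0,0,0.007,0,0,0,0.03],[0,0,0.004,0,0,0,0.03],[0,0,0,0,0,0,0.03]],
  ],
)

```text
clock: 20.72
tool_pos: [615.8, -103.7, 49.1]
tcp_rot: [0.0, 0.707, 0.707, 0.0]
ft_force: [0.2, 1.3, -1.7]
opening: 51.2
```

```bash
python3 st.py; python3 - <<'E'
from h import *
r=snap("e10",["side"]); 
print(*lids("side",r["side"],87),sep="\n")
E
```

```text
t 20.73 tcp [ 615.8 -103.7   49.1] open 51.2 az_y -0.0 ztool [ 1.1e-03 -2.0e-04 -1.0e+00] F [ 0.2  1.3 -1.7] j [-0.21  0.33  1.87 -0.    0.95 -0.21]
(array([344.8, 128.4]), np.int32(127), array([766.4, 389.5,  87. ]))
(array([337.2, 255.6]), np.int32(141), array([ 615.2, -110.2,   87. ]))
(array([282.9, 299.4]), np.int32(255), array([ 456.6, -201.1,   87. ]))
(array([293.2, 354.3]), np.int32(312), array([ 459.3, -335.4,   87. ]))
```

step_arm(
  plan=[
    [[0,0,0.003,0,0,0,0.03],[0,0,0.0015,0,0,0,0.03],[0,0,0,0,0,0,0.088],[0,0,0,0,0,0,0.088],[0,0,0,0,0,0,0.088],[0,0,-0.03,0,0,0,0.088],[0,0,-0.03,0,0,0,0.088],[0,0,-0.03,0,0,0,0.088]],
  ],
)

```text
clock: 21.78
tool_pos: [615.2, -103.6, 134.8]
tcp_rot: [-0.0, 0.707, 0.707, -0.0]
ft_force: [-0.0, -0.2, 0.2]
opening: 87.6
```

step_arm(
  plan=[
    [[-0.02,-0.038,0,0,0,0,0.088],[-0.025,-0.045,0,0,0,0,0.088],[-0.025,-0.045,0,0,0,0,0.088],[-0.0185,-0.03,0,0,0,0,0.088],[0,0,0.03,0,0,0,0.088],[0,0,0.03,0,0,0,0.088],[0,0,0.03,0,0,0,0.088],[0,0,0.02,0,0,0,0.088]],
  ],
)

```text
clock: 22.78
tool_pos: [456.6, -191.8, 22.7]
tcp_rot: [-0.001, 0.707, 0.707, -0.0]
ft_force: [-0.7, -0.1, -0.1]
opening: 87.8
```

```bash
python3 st.py; python3 - <<'E'
from h import *
r=snap("e11"); 
for n in r: print(n,*lids(n,r[n],84),sep="\n")
crop(r["side"],240,200,390,320,5,"pics/e11.png")
E
```

```text
t 22.77 tcp [ 456.6 -191.8   22.7] open 87.8 az_y -0.0002 ztool [-1.1e-03  5.0e-04 -1.0e+00] F [-0.7 -0.1 -0.1] j [-0.45  0.15  2.16 -0.    0.84 -0.45]
side
(array([344.8, 128.4]), np.int32(128), array([767.6, 393.2,  84. ]))
(array([327.6, 216.5]), np.int32(175), array([619.6,  23.4,  84. ]))
(array([331.7, 234.5]), np.int32(192), array([617. , -39.9,  84. ]))
(array([336.3, 254.3]), np.int32(207), array([ 614.4, -104. ,   84. ]))
(array([283.7, 303.7]), np.int32(116), array([ 456.8, -211. ,   84. ]))
(array([293.3, 354.3]), np.int32(308), array([ 459.3, -334.5,   84. ]))
top
(array([232.6, 154.5]), np.int32(171), array([765.7, 284.9,  84. ]))
(array([318.2, 202.6]), np.int32(158), array([622. ,  23.3,  84. ]))
(array([339.4, 204. ]), np.int32(160), array([619., -40.,  84.]))
(array([360.9, 205.4]), np.int32(162), array([ 615.9, -104.1,   84. ]))
(array([441.8, 260.7]), np.int32(54), array([ 455.7, -340.8,   84. ]))
```

View pics/e11.png

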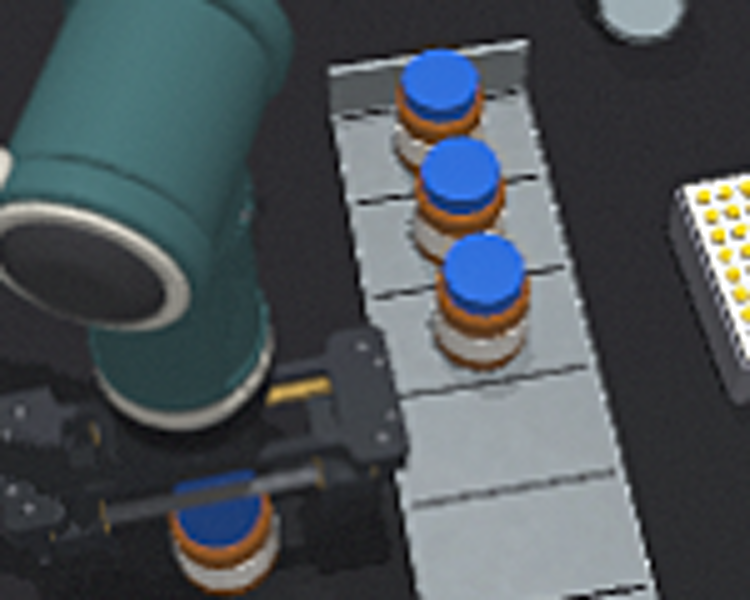

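step_arm(
  plan=[
    [[0,0,0,0,0,0,0.03],[0,0,0,0,0,0,0.03],[0,0,0,0,0,0,0.03],[0,0,0,0,0,0,0.03],[0,0,0,0,0,0,0.03],[0,0,0,0,0,0,0.03]],
  ],
)

```text
clock: 23.62
tool_pos: [457.7, -192.3, 24.6]
tcp_rot: [0.0, 0.707, 0.707, 0.0]
ft_force: [-1.4, 0.6, 5.1]
opening: 51.7
```

step_arm(
  plan=[
    [[0,0,-0.03,0,0,0,0.03],[0,0,-0.04,0,0,0,0.03],[0,0,-0.04,0,0,0,0.03],[0.005,0.032,0,0,0,0,0.03],[0.0075,0.045,0,0,0,0,0.03],[0.007,0.045,0,0,0,0,0.03],[0.005,0.0325,0,0,0,0,0.03],[0,0,0,0,0,0,0.03]],
  ],
)

```text
clock: 24.62
tool_pos: [613.3, -166.9, 132.7]
tcp_rot: [-0.0, 0.707, 0.708, -0.0]
ft_force: [-1.3, 0.4, -1.9]
opening: 51.0
```

step_arm(
  plan=[
    [[0,0,0.03,0,0,0,0.03],[0,0,0.03,0,0,0,0.03],[0,0,0.014,0,0,0,0.03],[0,0,0.007,0,0,0,0.03],[0,0,0.004,0,0,0,0.03],[0,0,0,0,0,0,0.03]],
  ],
)

```text
clock: 25.38
tool_pos: [612.3, -167.8, 49.6]
tcp_rot: [0.0, 0.707, 0.707, 0.0]
ft_force: [-0.6, 0.4, -2.1]
opening: 51.2
```

```bash
python3 st.py
```

```text
t 25.38 tcp [ 612.3 -167.8   49.6] open 51.2 az_y -0.0001 ztool [ 1.e-03 -4.e-04 -1.e+00] F [-0.6  0.4 -2.1] j [-0.31  0.34  1.84 -0.    0.96 -0.31]
```

step_arm(
  plan=[
    [[0,0,0.003,0,0,0,0.03],[0,0,0.0015,0,0,0,0.03],[0,0,0,0,0,0,0.088],[0,0,0,0,0,0,0.088],[0,0,0,0,0,0,0.088],[0,0,-0.03,0,0,0,0.088],[0,0,-0.03,0,0,0,0.088],[0,0,-0.03,0,0,0,0.088]],
  ],
)

```text
clock: 26.38
tool_pos: [611.8, -167.5, 135.4]
tcp_rot: [-0.0, 0.707, 0.707, 0.0]
ft_force: [0.5, -0.3, -0.2]
opening: 88.2
```

step_arm(
  plan=[
    [[-0.035,-0.035,0,0,0,0,0.088],[-0.045,-0.04,0,0,0,0,0.088],[-0.045,-0.04,0,0,0,0,0.088],[-0.038,-0.037,0,0,0,0,0.088],[0,0,0.03,0,0,0,0.088],[0,0,0.03,0,0,0,0.088],[0,0,0.03,0,0,0,0.088],[0,0,0.02,0,0,0,0.088]],
  ],
)

```text
clock: 27.38
tool_pos: [459.0, -330.2, 23.0]
tcp_rot: [-0.001, 0.707, 0.707, -0.0]
ft_force: [0.5, 1.0, 0.2]
opening: 88.1
```

```bash
python3 st.py; python3 - <<'E'
from h import *
r=snap("e12"); 
for n in r: print(n,*lids(n,r[n],84),sep="\n")
crop(r["side"],240,250,390,390,5,"pics/e12.png")
E
```

```text
t 27.38 tcp [ 459.  -330.2   23. ] open 88.1 az_y -0.0004 ztool [-1.1e-03  9.0e-04 -1.0e+00] F [0.5 1.  0.2] j [-0.67  0.26  2.01  0.    0.87 -0.67]
side
(array([344.8, 128.4]), np.int32(127), array([767.4, 393. ,  84. ]))
(array([327.6, 216.5]), np.int32(174), array([619.8,  23.5,  84. ]))
(array([331.7, 234.5]), np.int32(192), array([617. , -39.9,  84. ]))
(array([336.3, 254.2]), np.int32(207), array([ 614.3, -103.8,   84. ]))
(array([340.9, 275.3]), np.int32(226), array([ 611., -167.,   84.]))
(array([294.3, 361.6]), np.int32(59), array([ 459. , -350.5,   84. ]))
top
(array([232.6, 154.6]), np.int32(172), array([765.5, 284.9,  84. ]))
(array([318.2, 202.6]), np.int32(158), array([622. ,  23.3,  84. ]))
(array([339.4, 204. ]), np.int32(160), array([619., -40.,  84.]))
(array([360.9, 205.4]), np.int32(162), array([ 615.9, -104.1,   84. ]))
(array([382.4, 206.7]), np.int32(158), array([ 613., -168.,   84.]))
```

View pics/e12.png

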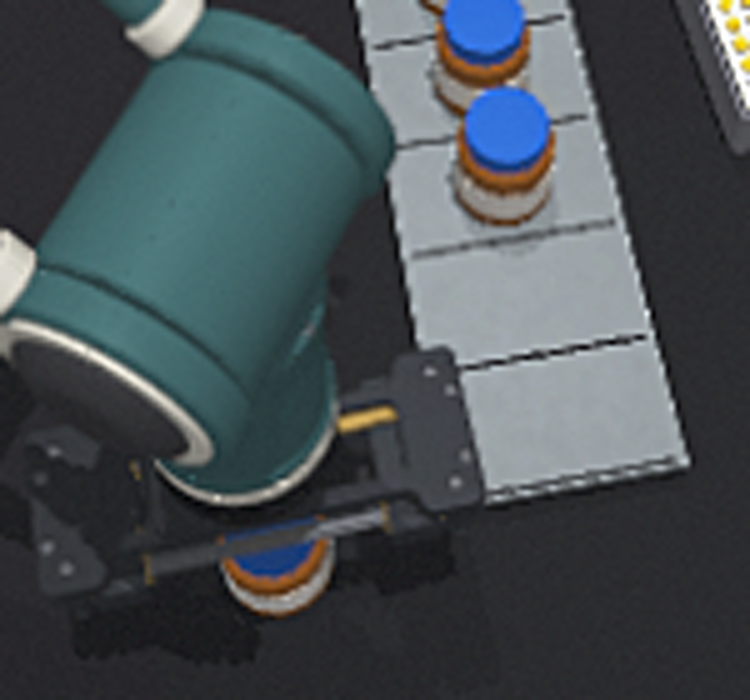

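step_arm(
  plan=[
    [[0,0,0,0,0,0,0.03],[0,0,0,0,0,0,0.03],[0,0,0,0,0,0,0.03],[0,0,0,0,0,0,0.03],[0,0,0,0,0,0,0.03],[0,0,0,0,0,0,0.03]],
  ],
)

```text
clock: 28.22
tool_pos: [460.2, -330.9, 25.2]
tcp_rot: [0.0, 0.707, 0.707, 0.0]
ft_force: [-0.7, 0.6, 5.5]
opening: 51.2
```

step_arm(
  plan=[
    [[0,0,-0.03,0,0,0,0.03],[0,0,-0.04,0,0,0,0.03],[0,0,-0.04,0,0,0,0.03],[0.02,0.032,0,0,0,0,0.03],[0.029,0.043,0,0,0,0,0.03],[0.029,0.043,0,0,0,0,0.03],[0.0215,0.032,0,0,0,0,0.03],[0,0,0,0,0,0,0.03]],
  ],
)

```text
clock: 29.22
tool_pos: [611.2, -229.0, 133.1]
tcp_rot: [-0.001, 0.706, 0.708, 0.0]
ft_force: [0.2, -0.1, -2.0]
opening: 51.1
```

step_arm(
  plan=[
    [[0,0,0.03,0,0,0,0.03],[0,0,0.03,0,0,0,0.03],[0,0,0.014,0,0,0,0.03],[0,0,0.007,0,0,0,0.03],[0,0,0.004,0,0,0,0.03],[0,0,0,0,0,0,0.03]],
  ],
)

```text
clock: 29.98
tool_pos: [610.3, -231.4, 50.1]
tcp_rot: [0.001, 0.707, 0.707, 0.0]
ft_force: [-0.6, 0.7, -1.3]
opening: 51.3
```

```bash
python3 st.py
```

```text
t 29.98 tcp [ 610.3 -231.4   50.1] open 51.3 az_y -0.0001 ztool [ 1.e-03 -4.e-04 -1.e+00] F [-0.6  0.7 -1.3] j [-0.4   0.37  1.8   0.    0.97 -0.4 ]
```

step_arm(
  plan=[
    [[0,0,0.003,0,0,0,0.03],[0,0,0.0015,0,0,0,0.03],[0,0,0,0,0,0,0.088],[0,0,0,0,0,0,0.088],[0,0,0,0,0,0,0.088],[0,0,-0.03,0,0,0,0.088],[0,0,-0.04,0,0,0,0.088],[0,0,-0.04,0,0,0,0.088]],
  ],
)

```text
clock: 30.98
tool_pos: [609.6, -231.0, 155.8]
tcp_rot: [-0.0, 0.707, 0.707, -0.0]
ft_force: [1.5, 0.3, 0.3]
opening: 88.4
```

step_arm(
  plan=[
    [[0,0,-0.05,0,0,0,0.03],[0,0,-0.05,0,0,0,0.03],[0,0,-0.05,0,0,0,0.03],[0,0,-0.0,0,0,0,0.03],[0.0,-0.05,0,0,0,0,0.03],[0.0,-0.05,0,0,0,0,0.03],[0,0,0,0,0,0,0.03],[0,0,0,0,0,0,0.03]],
  ],
)

```text
clock: 31.98
tool_pos: [509.9, -231.0, 304.3]
tcp_rot: [-0.0, 0.707, 0.707, 0.0]
ft_force: [1.0, -0.3, -0.3]
opening: 29.7
```

```bash
python3 st.py; python3 - <<'E'
from h import *
r=snap("e13"); 
for n in r: print(n,*lids(n,r[n],84),sep="\n")
s=get_state()["tool_pos"]
for n,d in(("side",(-60,-40,60,50)),("top",(-60,-50,60,50))):
    t=proj(n,s)[0];print(n,t)
    x0,y0=int(max(0,t[0]-50)),int(max(0,t[1]-45));f=7
    im=r[n][y0:y0+80,x0:x0+100,::-1].astype(float)/255
    c=cv2.resize((im**.45*255).astype(np.uint8),None,fx=f,fy=f,interpolation=cv2.INTER_CUBIC)
    for X,col in((s,(0,255,0)),(s+[0,0,-19],(0,0,255)),(s+[0,0,45],(255,255,0)),(s+[-93,0,45],(255,255,0)),(s+[93,0,45],(255,255,0))):
        p=(proj(n,X)[0]-[x0,y0]+.5)*f; cv2.circle(c,(int(p[0]),int(p[1])),4,col,-1)
    cv2.imwrite(f"pics/e13_{n}.png",c);print(x0,y0)
E
```

```text
t 31.98 tcp [ 509.9 -231.   304.3] open 29.7 az_y -0.0004 ztool [-0.e+00  4.e-04 -1.e+00] F [ 1.  -0.3 -0.3] j [-0.47  0.    1.75  0.    1.39 -0.47]
side
(array([344.8, 128.4]), np.int32(127), array([767.4, 393. ,  84. ]))
(array([328.8, 221. ]), np.int32(44), array([619.3,   6.9,  84. ]))
(array([333.1, 233.9]), np.int32(50), array([621.3, -38.8,  84. ]))
(array([336.3, 254.2]), np.int32(208), array([ 614.4, -103.9,   84. ]))
(array([340.9, 275.3]), np.int32(226), array([ 611., -167.,   84.]))
(array([346.3, 297.9]), np.int32(252), array([ 609. , -229.6,   84. ]))
top
(array([232.6, 154.6]), np.int32(172), array([765.6, 284.9,  84. ]))
(array([318.2, 202.6]), np.int32(158), array([622. ,  23.3,  84. ]))
(array([339.4, 204. ]), np.int32(160), array([619. , -39.9,  84. ]))
(array([360.9, 205.4]), np.int32(162), array([ 615.9, -104.1,   84. ]))
(array([382.4, 206.7]), np.int32(158), array([ 613., -168.,   84.]))
(array([403.2, 207.7]), np.int32(158), array([ 611.1, -230.1,   84. ]))
side [302.35056718 261.21173178]
252 216
top [420.42968135 231.96549446]
370 186
```

View pics/e13_side.png

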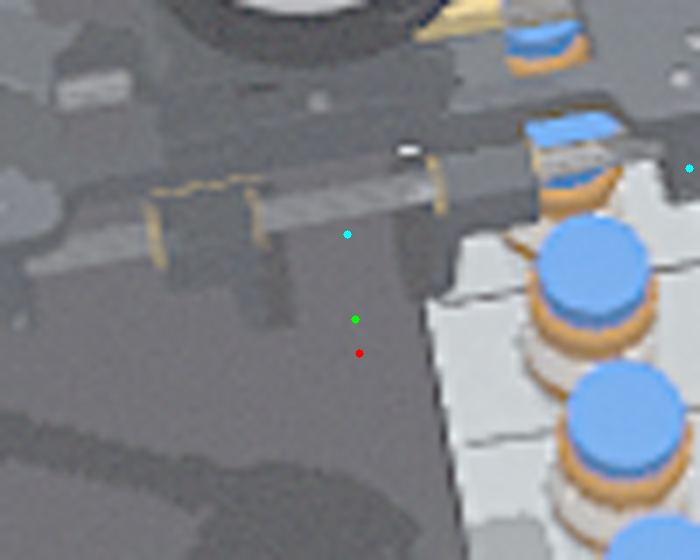

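View pics/e13_top.png

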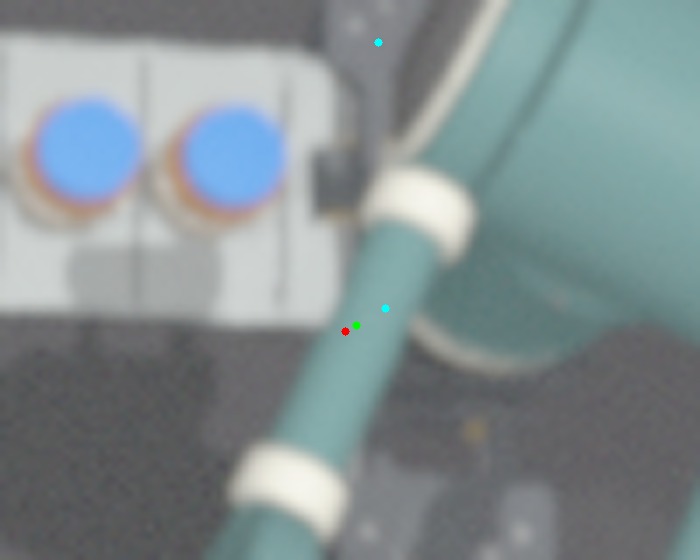

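View pics/side_e13.png

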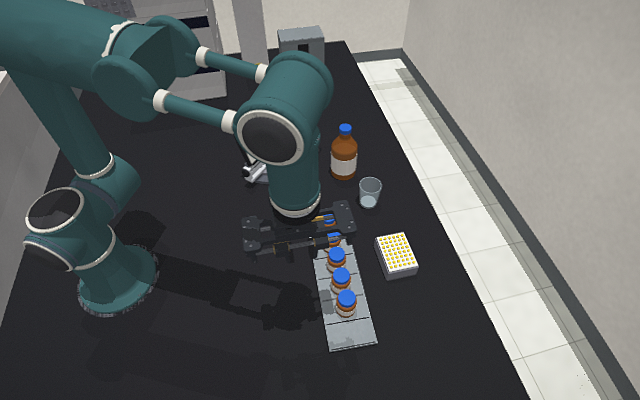

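step_arm(
  plan=[
    [[0.035,-0.004,0,0,0,0,0.088],[0.05,-0.005,0,0,0,0,0.088],[0.05,-0.005,0,0,0,0,0.088],[0.05,-0.005,0,0,0,0,0.088],[0.05,-0.005,0,0,0,0,0.088],[0.05,-0.005,0,0,0,0,0.088],[0.05,-0.005,0,0,0,0,0.088],[0.05,-0.005,0,0,0,0,0.088]],
  ],
)

```text
clock: 33.08
tool_pos: [471.4, 156.3, 304.9]
tcp_rot: [0.0, 0.707, 0.707, 0.0]
ft_force: [0.1, -0.2, -0.2]
opening: 88.1
```

step_arm(
  plan=[
    [[0.05,-0.006,0,0,0,0,0.06],[0.05,-0.006,0,0,0,0,0.06],[0.05,-0.006,0,0,0,0,0.06],[0.05,-0.006,0,0,0,0,0.06],[0.023,-0.0035,0,0,0,0.1,0.06],[0,0,0,0,0,0.14,0.06],[0,0,0,0,0,0.14,0.06],[0,0,0,0,0,0.14,0.06]],
  ],
)

```text
clock: 34.08
tool_pos: [443.7, 378.3, 304.4]
tcp_rot: [-0.0, 0.866, 0.5, -0.0]
ft_force: [0.7, -0.3, 0.4]
opening: 60.4
```

step_arm(
  plan=[
    [[0,0,0,0,0,0.14,0.06],[0,0,0,0,0,0.125,0.06],[0,0,0,0,0,0,0.06]],
  ],
)

```text
clock: 34.45
tool_pos: [443.6, 377.8, 304.5]
tcp_rot: [-0.0, 0.923, 0.384, -0.0]
ft_force: [-0.3, -0.5, -0.8]
opening: 60.2
```

```bash
python3 st.py; python3 - <<'E'
from h import *
r=snap("l1"); crop(r["side"],200,60,330,200,5,"pics/l1s.png");crop(r["top"],130,170,290,290,5,"pics/l1t.png")
print(*lids("side",r["side"],84),sep="\n")
E
```

```text
t 34.45 tcp [443.6 377.8 304.5] open 60.2 az_y -0.783 ztool [-5.e-04 -2.e-04 -1.e+00] F [-0.3 -0.5 -0.8] j [0.66 0.05 1.7  0.   1.39 1.45]
(array([344.8, 128.4]), np.int32(128), array([767.6, 393.2,  84. ]))
(array([327.6, 216.5]), np.int32(175), array([619.6,  23.4,  84. ]))
(array([331.7, 234.5]), np.int32(192), array([617. , -39.9,  84. ]))
(array([336.3, 254.2]), np.int32(208), array([ 614.4, -103.9,   84. ]))
(array([340.9, 275.3]), np.int32(226), array([ 611., -167.,   84.]))
(array([346.3, 297.9]), np.int32(253), array([ 609.1, -229.5,   84. ]))
```

View pics/l1s.png

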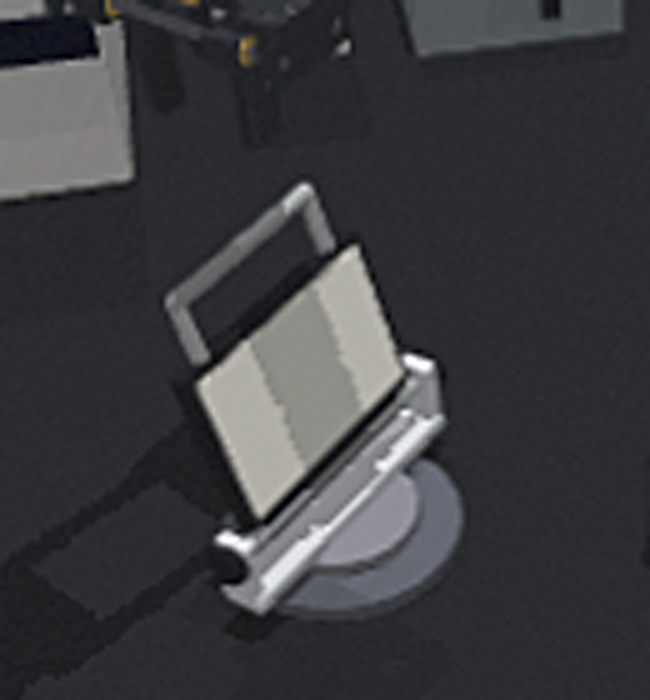

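View pics/l1t.png

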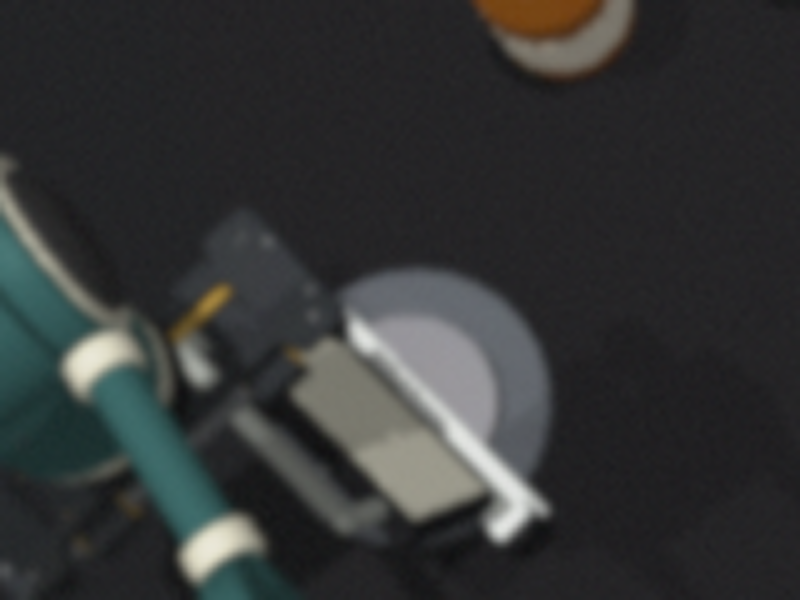

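```bash
python3 - <<'E'
from h import *
for z in (285,304,310,320,330,340): print(z,proj("side",[443.6,377.8,z])[0].round(1))
print("base top",at_z("top",[[212.7,250.3]],12))
# side: base ellipse in l1s crop : right edge x=463, bottom y=618
from scipy.optimize import least_squares
a=np.linspace(0,2*np.pi,400)
def ext(n,c,z):
    X=np.c_[c[0]+85*np.cos(a),c[1]+85*np.sin(a),0*a+z];return proj(n,X)
for z in(8,15):
    def f(p):
        s=ext("side",p,z);t=ext("top",p,z)
        return [s[:,0].max()-(200+463/5-.4),s[:,1].max()-(60+618/5-.4),t[:,0].max()-(130+552/5-.4),t[:,1].min()-(170+267/5-.4)]
    r=least_squares(f,[480,343]);print(z,r.x,r.fun.round(2))
E
```

```text
285 [244.9  95.1]
304 [243.9  89.7]
310 [243.5  87.9]
320 [242.9  85. ]
330 [242.4  82.1]
340 [241.8  79.1]
base top [[481.11337493 343.98702324  12.        ]]
8 [479.55380248 345.68213427] [ 0.56 -0.23  0.06  0.53]
15 [478.78010467 342.95253132] [ 0.33 -0.99  0.6   0.47]
```

step_arm(
  plan=[
    [[0,0,0.03,0,0,0,0.06],[0,0,0.03,0,0,0,0.06],[0,0,0.02,0,0,0,0.06],[0,0,0.014,0,0,0,0.06],[0,0,0,0,0,0,0.06],[0,0,0,0,0,0,0.06]],
  ],
)

```text
clock: 35.3
tool_pos: [443.9, 377.4, 212.0]
tcp_rot: [-0.0, 0.924, 0.383, 0.001]
ft_force: [0.3, -1.2, 0.0]
opening: 60.1
```

```bash
python3 st.py; python3 - <<'E'
from h import *
r=snap("l2"); crop(r["side"],200,60,330,180,6,"pics/l2s.png");crop(r["top"],130,170,290,290,5,"pics/l2t.png")
E
```

```text
t 35.3 tcp [443.9 377.4 212. ] open 60.1 az_y -0.7848 ztool [ 0.0014  0.0011 -1.    ] F [ 0.3 -1.2  0. ] j [0.66 0.1  1.82 0.   1.22 1.45]
```

View pics/l2s.png

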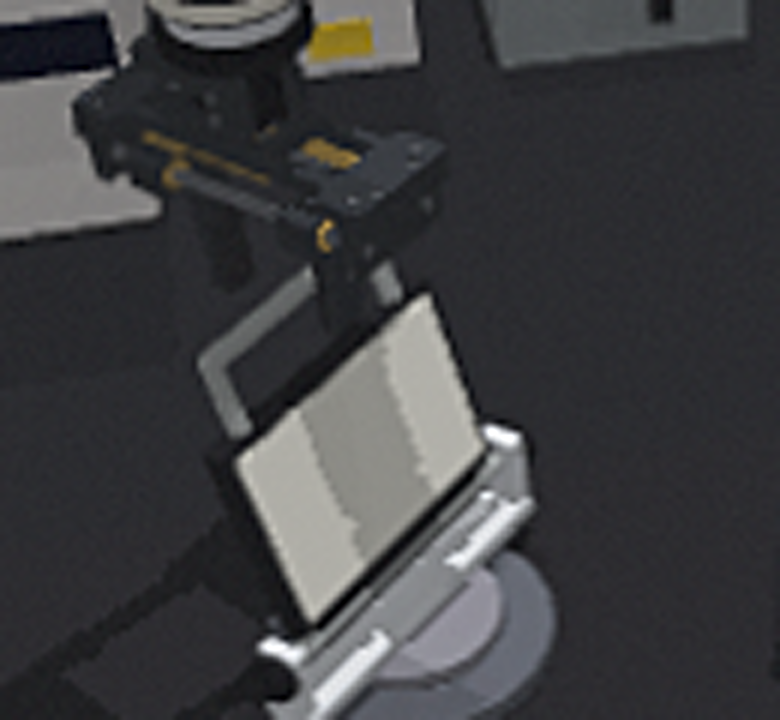

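step_arm(
  plan=[
    [[0,0,0.003,0,0,0,0.02],[0,0,0,0,0,0,0.0],[0,0,0,0,0,0,0.0],[0,0,0,0,0,0,0.0],[0,0,0,0,0,0,0.0],[0,0,0,0,0,0,0.0],[0,0,0,0,0,0,0.0],[0,0,0,0,0,0,0.0]],
  ],
  force=15,
)

```text
clock: 36.4
tool_pos: [443.5, 376.6, 207.7]
tcp_rot: [0.0, 0.924, 0.383, 0.0]
ft_force: [3.5, -1.9, -2.5]
opening: 11.2
```

```bash
python3 st.py; python3 - <<'E'
from h import *
r=snap("l3"); crop(r["side"],200,60,330,180,6,"pics/l3s.png");crop(r["top"],130,170,290,290,5,"pics/l3t.png")
E
```

```text
t 36.4 tcp [443.5 376.6 207.7] open 11.2 az_y -0.785 ztool [ 3.e-04 -6.e-04 -1.e+00] F [ 3.5 -1.9 -2.5] j [ 0.66  0.1   1.82 -0.    1.22  1.45]
```

View pics/l3s.png

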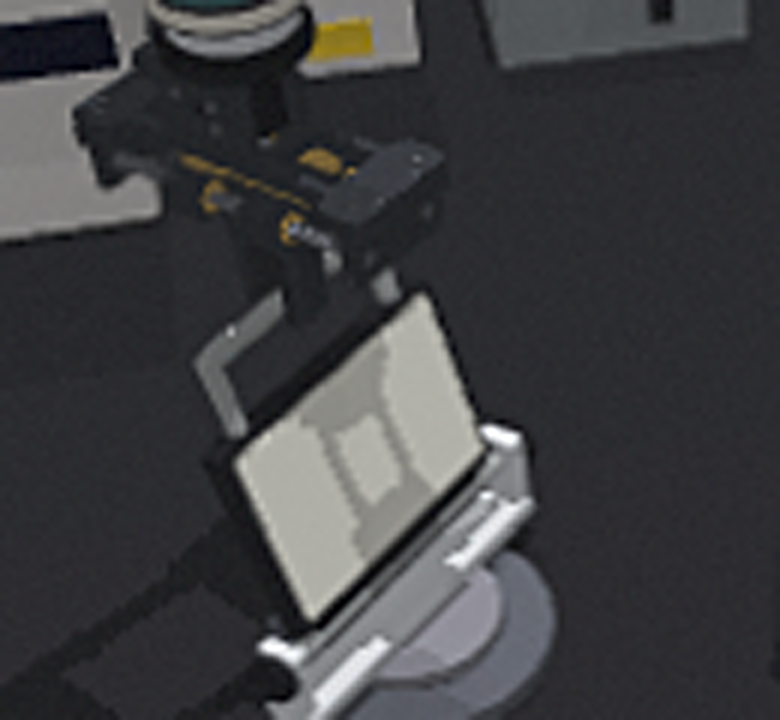

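step_arm(
  plan=[
    [[0.0031,0.0001,0,0,0,0.064,0],[0.0031,0.0001,0,0,0,0.064,0],[0.0031,0.0001,0,0,0,0.064,0],[0.0031,0.0001,0,0,0,0.064,0],[0.0031,0.0001,0,0,0,0.064,0],[0.0031,0.0001,0,0,0,0.064,0],[0.0031,0.0001,0,0,0,0.064,0],[0.0031,0.0001,0,0,0,0.063,0]],
  ],
  force=25,
)

```text
clock: 37.5
tool_pos: [463.2, 389.7, 207.7]
tcp_rot: [-0.0, 0.991, 0.136, -0.001]
ft_force: [-2.0, -1.2, -0.6]
opening: 11.1
```

```bash
python3 st.py; python3 - <<'E'
from h import *
r=snap("l4"); crop(r["side"],200,60,330,180,6,"pics/l4s.png");crop(r["top"],130,170,290,290,5,"pics/l4t.png")
E
```

```text
t 37.5 tcp [463.2 389.7 207.7] open 11.1 az_y -1.2978 ztool [-2.6e-03  4.0e-04 -1.0e+00] F [-2.  -1.2 -0.6] j [0.66 0.14 1.77 0.   1.23 1.95]
```

View pics/l4s.png

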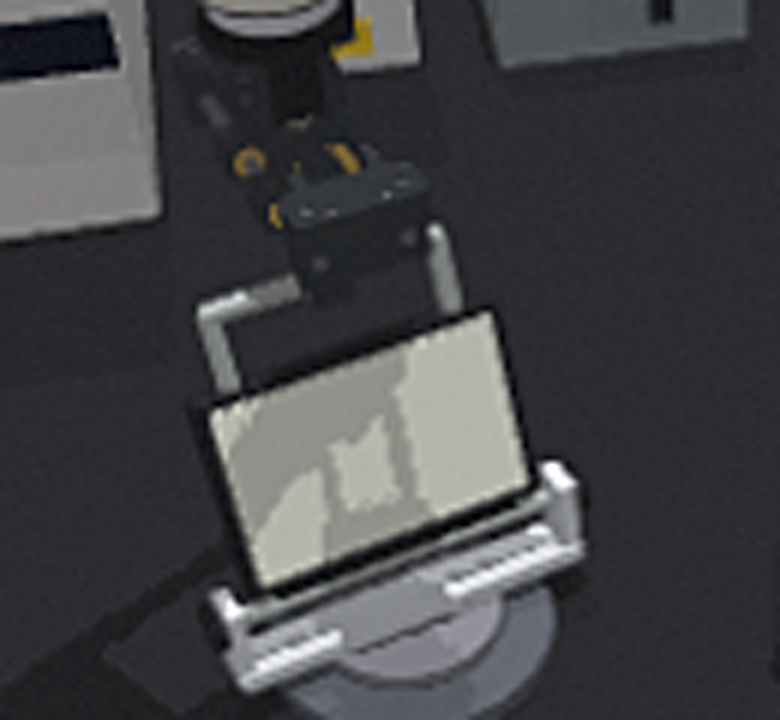

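View pics/l4t.png

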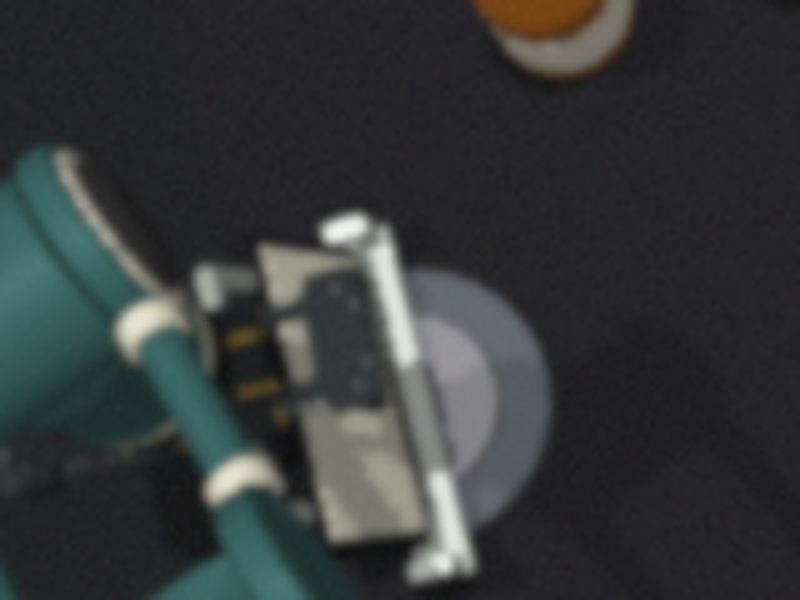

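step_arm(
  plan=[
    [[0,0.0132,-0.0034,0,0,0,0],[0,0.0134,-0.0023,0,0,0,0],[0,0.0135,-0.0012,0,0,0,0],[0,0.0136,-0.0001,0,0,0,0],[0,0.0136,0.0009,0,0,0,0],[0,0.0134,0.0021,0,0,0,0],[0,0.0132,0.0031,0,0,0,0],[0,0.013,0.0041,0,0,0,0]],
  ],
)

```text
clock: 38.6
tool_pos: [495.1, 286.7, 206.7]
tcp_rot: [-0.001, 0.991, 0.137, 0.002]
ft_force: [2.6, 4.4, -0.8]
opening: 10.9
```

step_arm(
  plan=[
    [[0,0,0,0,0,0,0],[0,0,0,0,0,0,0]],
  ],
)

```text
clock: 38.85
tool_pos: [495.0, 285.1, 206.0]
tcp_rot: [0.001, 0.991, 0.137, 0.002]
ft_force: [4.6, -4.4, 3.1]
opening: 10.8
```

```bash
python3 st.py; python3 - <<'E'
from h import *
r=snap("l5"); crop(r["side"],200,60,330,180,6,"pics/l5s.png");crop(r["top"],150,190,270,290,6,"pics/l5t.png")
E
```

```text
t 38.85 tcp [495.  285.1 206. ] open 10.8 az_y -1.2963 ztool [ 0.0033 -0.0016 -1.    ] F [ 4.6 -4.4  3.1] j [ 0.48  0.08  1.85 -0.    1.21  1.78]
```

View pics/l5s.png

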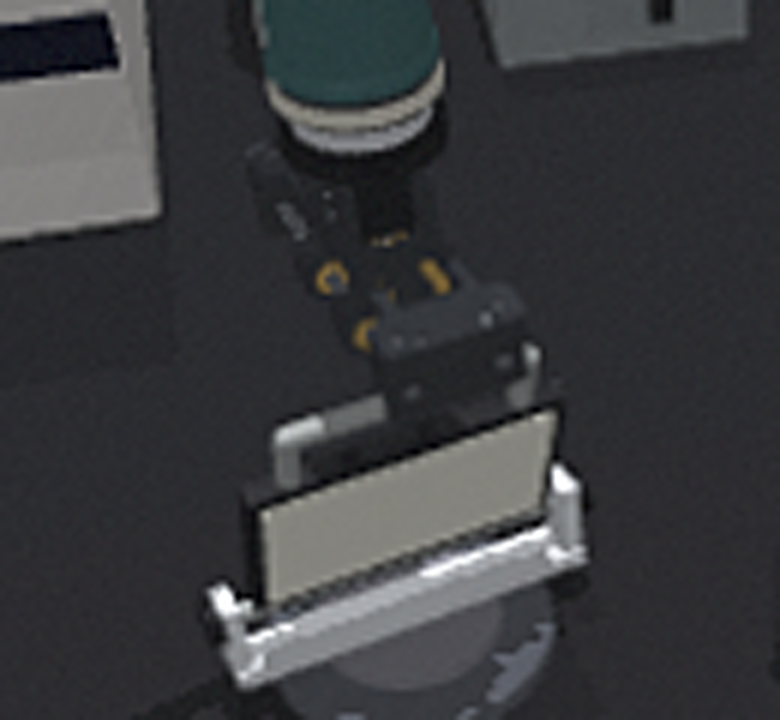

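View pics/l5t.png

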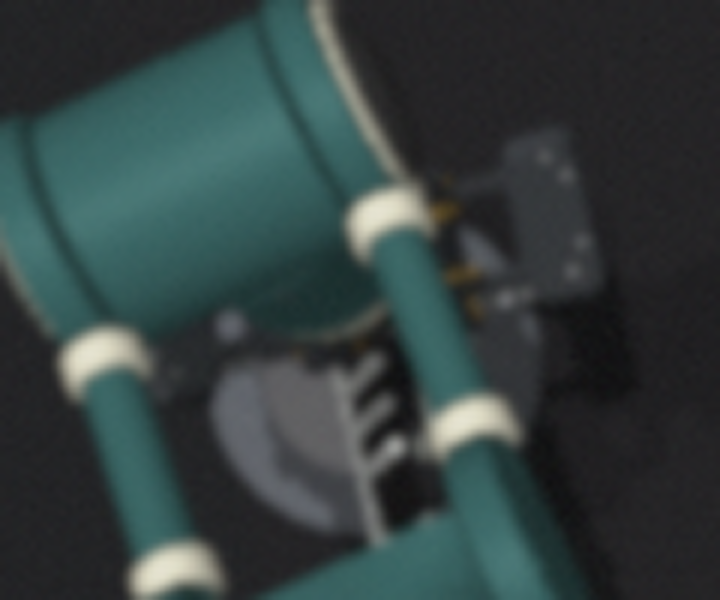

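step_arm(
  plan=[
    [[0,0,0,0,0,0,0.04],[0,0,0,0,0,0,0.05],[0,0,0,0,0,0,0.05],[0,0,0,0,0,0,0.05],[0,0,-0.03,0,0,0,0.05],[0,0,-0.04,0,0,0,0.05],[0,0,-0.04,0,0,0,0.05]],
  ],
)

```text
clock: 39.83
tool_pos: [493.1, 286.4, 315.5]
tcp_rot: [0.0, 0.991, 0.137, -0.001]
ft_force: [1.2, 0.3, -0.1]
opening: 50.2
```

step_arm(
  plan=[
    [[-0.015,-0.045,0,0,0,0,0.05],[-0.015,-0.045,0,0,0,0,0.05],[-0.015,-0.045,0,0,0,0,0.05],[-0.015,-0.045,0,0,0,0,0.05],[-0.015,-0.045,0,0,0,0,0.05],[-0.015,-0.045,0,0,0,0,0.05],[0,0,0,0,0,0,0.05]],
  ],
)

```text
clock: 40.7
tool_pos: [331.3, 524.1, 314.1]
tcp_rot: [0.0, 0.99, 0.139, -0.001]
ft_force: [0.8, -0.7, 0.2]
opening: 49.7
```

```bash
python3 st.py; python3 - <<'E'
from h import *
r=snap("l6"); crop(r["side"],220,100,320,195,7,"pics/l6s.png");crop(r["top"],150,190,270,290,6,"pics/l6t.png")
for n in r: print(n,*lids(n,r[n],84),sep="\n")
E
```

```text
t 40.7 tcp [331.3 524.1 314.1] open 49.7 az_y -1.2916 ztool [-1.1e-03 -2.0e-04 -1.0e+00] F [ 0.8 -0.7  0.2] j [0.97 0.12 1.61 0.   1.42 2.26]
side
(array([344.8, 128.4]), np.int32(127), array([767.4, 393. ,  84. ]))
(array([327.6, 216.5]), np.int32(175), array([619.6,  23.4,  84. ]))
(array([331.7, 234.5]), np.int32(192), array([617. , -39.9,  84. ]))
(array([336.3, 254.2]), np.int32(207), array([ 614.3, -103.8,   84. ]))
(array([340.9, 275.3]), np.int32(226), array([ 611., -167.,   84.]))
(array([346.3, 297.9]), np.int32(253), array([ 609.1, -229.5,   84. ]))
top
(array([232.6, 154.6]), np.int32(171), array([765.4, 284.8,  84. ]))
(array([318.2, 202.6]), np.int32(158), array([622. ,  23.3,  84. ]))
(array([339.4, 204. ]), np.int32(159), array([618.9, -39.9,  84. ]))
(array([360.9, 205.4]), np.int32(162), array([ 615.9, -104.1,   84. ]))
(array([382.4, 206.7]), np.int32(158), array([ 613., -168.,   84.]))
(array([403.3, 207.7]), np.int32(160), array([ 611. , -230.3,   84. ]))
```

View pics/l6s.png

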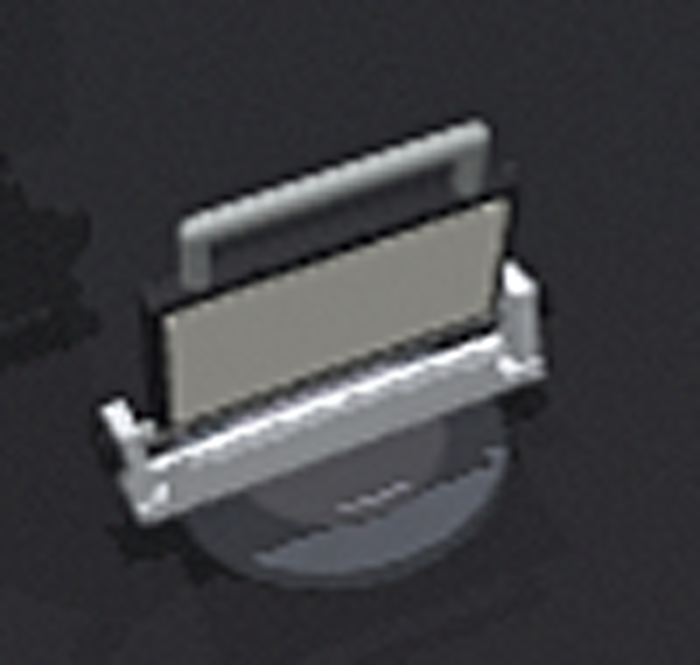

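View pics/l6t.png

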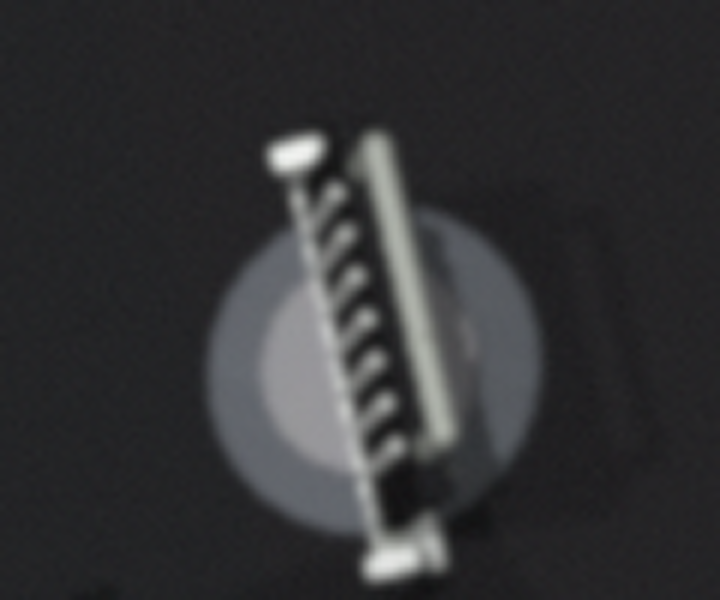

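```bash
python3 - <<'E'
from h import *
from scipy.optimize import least_squares
s=lambda x,y:np.array([x,y])/7+[220,100]-.43
t=lambda x,y:np.array([x,y])/6+[150,190]-.42
# correspond: side left (-x) <-> top bottom (-x)
a,ea=tri(s(188,228),t(440,440));b,eb=tri(s(482,132),t(377,138))
print(a,ea,b,eb);m=(a+b)/2;d=b-a;az=np.degrees(np.arctan2(d[1],d[0]));L=np.linalg.norm(d)
print("len",L,"n az",az-90)
S=at_z("top",t(374.5,369),12)[0];print("base",S)
for S in([480,344],[478.5,342.5],S[:2]):
    S=np.array(S);M=np.array([613.6,-135.5])
    n=np.array([np.cos(np.radians(az-90)),np.sin(np.radians(az-90))])
    off=n@(m[:2]-S);lat=np.cross(n,M-S);print("m",m,"off",off,"tilt asin",np.degrees(np.arcsin(off/170)),"acos",np.degrees(np.arccos(min(1,(m[2]-70)/170))),"atan",np.degrees(np.arctan2(off,m[2]-70)),"lat",lat,"axis lateral of handle",np.cross(n,m[:2]-S))
f1,f2=at_z("top",[t(297,155),t(390,562)],75)
e=f1-f2;print("fork az",np.degrees(np.arctan2(e[1],e[0]))-90,(f1+f2)/2)
E
```

```text
[430.7493279  269.02318286 231.40288109] 0.5452622026050403 [561.76892795 303.42919828 232.31704737] 1.1119475605871412
len 135.4649223829305 n az -75.28622618776848
base [478.68786193 346.00902108  12.        ]
m [496.25912793 286.22619057 231.85996423] off 60.00888031638883 tilt asin 20.670515354625195 acos 17.802240765373917 atan 20.342043567471276 lat 7.43038918420325 axis lateral of handle 1.0519409928174053
m [496.25912793 286.22619057 231.85996423] off 58.93905593391239 tilt asin 20.285624776073668 acos 17.802240765373917 atan 20.00839121311346 lat 9.262184967214807 axis lateral of handle 2.8837367758289574
m [496.25912793 286.22619057 231.85996423] off 62.28528956626195 tilt asin 21.49278473866276 acos 17.802240765373917 atan 21.047210752734372 lat 8.18922574730476 axis lateral of handle 1.8107775559189196
fork az -73.95116892308096 [479.63399236 348.36827524  75.        ]<stdin>:13: DeprecationWarning: Arrays of 2-dimensional vectors are deprecated. Use arrays of 3-dimensional vectors instead. (deprecated in NumPy 2.0)
```

```bash
python3 - <<'E'
from h import *
a=cv2.imread("pics/side0.png");b=cv2.imread("pics/side_l6.png")
for nm,(x0,y0,x1,y1) in dict(sol=(325,120,362,182),beak=(355,175,386,210),tip=(372,230,420,280)).items():
    print(nm,cv2.absdiff(a[y0:y1,x0:x1],b[y0:y1,x0:x1]).mean())
E
```

```text
sol 1.3310084277826213
beak 1.1781874039938556
tip 0.9306944444444445
```

View pics/side_l6.png

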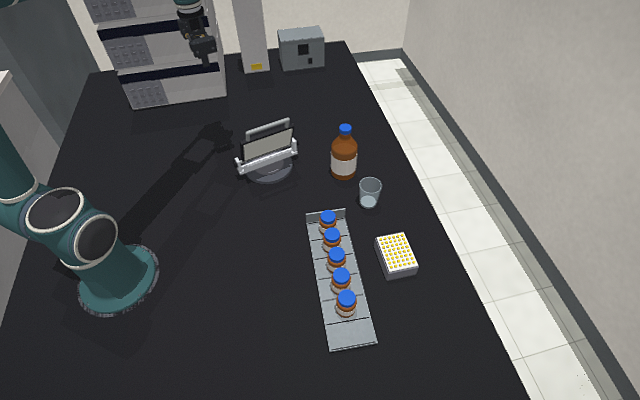

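```bash
python3 -c "
from plant import ticket
print(ticket.close_job())"
```

```text
the job is handed in; nothing more can be done
None
```

The job is handed in at about 41 s. All five jars present stand in bays 0–4, starting at the stop plate, and the light is turned to the shelf and leaning forward.

**Last checks:**
- **Jars:** both cameras put each jar upright and within about 2–3 mm of its bay centre. I saw no sixth jar.
- **Light direction:** the middle of the shelf lies about 7–9 mm from the plane square to the light's face, against a limit of 35 mm.
- **Light tilt:** about 20–21° forward, worked out from how far the handle sits ahead of the base. The handle's height alone gives about 18°. Both are within the 5° tolerance.
- **Bystanders:** the solvent bottle, beaker and tip box look the same before and after in the side picture.
- **Arm:** it was clear of everything at the end.

**What disagreed or went wrong:**
- **First grasp failed:** in the pictures the fingertips sat about 30 mm higher than the reported tool position implies. The first grasp closed at lid height and came away empty, without moving the jar. I then gripped lower, and every later grasp held.
- **Camera differences:** the two cameras disagreed by 2–3 mm on most positions, so I used values between them.

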